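# Load and lock the metering-column transport rack

### The arm

A 7-joint arm with a two-finger parallel gripper is mounted at the origin on a cart in front of the work surface, level with it; the furniture and walls round the work are solid. World frame = base frame: x ahead of the robot, y to its left, z up, the work surface at z = 0. Lengths are in m, angles in rad, forces in N, time in s.
With the tool pointing down it reaches from about 0.4 to 0.875 m from the base axis. Payload 4.4 kg.
Tool frame: the origin (TCP) lies midway between the tips of the shut fingers; the grasp point (between the pads) lies 19 mm behind it (r.hold_point_z is the distance from the TCP to the grasp point, in m); z points along the fingers, y is the direction in which the jaws open and shut (so a half turn about z gives the same grasp; the last joint's range is limited). The gripper opens to 85 mm and grips with 20 to 120 N. Pads are 22 mm wide; open, the fingers measure 114 mm over their backs; the gripper's body (76 mm by 85 mm) begins 54 mm behind the grasp point. The pads swing forward as they close: fully open they stand 13 mm farther back than shut.
Start: joints at [-1.283, 0.628, 0.038, 1.517, -0.027, 0.996, -0.02], TCP at [0.225, 0.61, 0.231] pointing down, gripper open.
Joint ranges: [-3.06, 3.06], [-0.37, 2.12], [-1.25, 1.32], [0.18, 2.47], [-1.1, 4.24], [0.23, 1.98], [-2.94, 2.94]. Speed limits (rad/s): [2.57, 2.57, 3.14, 3.14, 3.14, 3.14, 3.14].

### API

Orientations are given as a unit quaternion [x, y, z, w].
In Python, from rig import r gives the robot as it stands.
- The arm moves only by the tool step_arm, never from a script. Its arguments are lists of equal length, an entry for each row: "rot": the turn, a rotation vector about the tool's x, y, z in rad, a list of three; "travel": the shift along the tool's x, y, z in mm, a list of three; "hand": the finger opening in mm, from 0 to 85.4. In form: {"rot": [[ax, ay, az], ...], "travel": [[tx, ty, tz], ...], "hand": [hand, ...]}. A call has 1 to 12 rows; each row shifts and turns the pose as measured when the row begins, along the tool's axes as they then stand; what a row does not reach is not made up. A row lasts 1/8 s, in which the tool goes at most 62.5 mm and 10.7 degrees, less where a joint would pass 70% of its speed; a pose out of reach is approached as far as the arm can. A call is refused whole if a number of a shift passes 62.5 or a number of a turn 0.188, either way. A call with a gripper value outside its range is refused whole. The fingers move at their own pace and stop on an object; the grip force is fixed at half the most. Time passes only in rows, so rows that do not move let the fingers close. It gives the time, the measured TCP pose, the force and the opening at its end, in the units of the state.
- r.observe(): the state, without advancing time (a new reading comes with each control period).
- r.get_image(name): name is "scene" or "top" or "wrist"; returns a dict with "pixels" (400x640x3 uint8, red, green, blue), "depth" (400x640 float32, m along the optical axis (not along the pixel's ray), 0 where there is no reading), "mtx" (3x3 intrinsics, pixels), "k1" (the pictures are not rectified: a ray, as slopes to the right and down, at radius r is drawn at 1 + k1 r^2 times it, then the intrinsics apply), "R" (3x3) and "t" (3): a world point X has camera coordinates R X + t. Camera axes: x right, y down, z forward; pixel columns grow to the right and rows downward; lengths in m; the calibration is good to about 2 mm. A picture is of the moment at which its call begins.
- r.close_job(): hands the job in, once; it reports no verdict.
Trained networks look in a picture, given as the dict that the camera call returned (one of the last four; its "shot" number tells which), for a name from the list of things; names that differ only in an ending like _2 or _b are one class to them, and where a whole thing is asked for, a point or a joint stands for the part that bears it (a point fixed in the world has none). Each returns a list of dicts, best first, with "score" (0 to 1); they miss things now and then, are a little off and sometimes report something else, mostly with a low value. They report only what shows in the picture. A call takes as long as a camera call.
- r.find_in(picture, label): "at" ([x, y, z] in m, in the coordinates of the camera as it stood for that picture, good to about 4 mm: the middle of the surface that is visible of it).
- r.pinpoint(picture, label): "at" ([x, y, z] in m, in the coordinates of the camera as it stood for that picture, good to about 4 mm: a listed point, or the origin of a listed thing).
The state is a dict: "time_s": time; "q": joint angles; "qd": joint speeds; "effort": joint torques, N m; "eef_pos": TCP position; "tool_rot": TCP orientation; "force": force on the tool from outside, world axes, zero at the start; "ft_torque": the same for the moment, N m; "finger_gap": finger opening in m.
Only numpy, scipy, OpenCV 4.12 (cv2) and the standard library are available. Lean on these libraries where they do the work, as an engineer would, in place of code of your own. Each camera call takes 0.05 s, during which the arm holds its last target. There are 200 camera calls.

### The job

Get the blue transport rack ready to ship: first take the glue stick that was left in it out and put it in the grey tray; then stand every metering column upright in the rack, one to a bay (they are top-heavy and must never tip over, best held by the brass head). Last, lock them in: thread the steel bar with the red grip from the rack's right-hand side through all three holes along the front and push it home until its grip is up against the rack, and leave the yellow note block and the hand stamp where they are.

Things in the scene. Friction and masses are not known exactly. Their poses are not given: they have to be found in the camera images.
- rack: Fixed blue transport rack, 108 (x -60 to 48) x 212 (y) x 110 mm high; origin in its underside below the middle bay; x to its back, y to its left end seen from the robot. Floor top at z 10 mm. Three bays along y, 58 mm wide, 60 mm deep, parted by black dividers 28 mm high. Back rail at x 32 to 42 mm, top z 78. Three eyes at the front, low cheeks (top z 70) behind the end ones.
- bay_right (a point): centre of the right bay, on the rack floor: rack (0, -65.5, 10) mm
- bay_middle (a point): centre of the middle bay, on the rack floor: rack (0, 0, 10) mm. The glue stick starts here, between a front eye and the back rail, so take it with the fingers to its left and right (along the rack's y)
- bay_left (a point): centre of the left bay, on the rack floor: rack (0, 65.5, 10) mm
- hole_right (a point): centre of the right eye's hole at its outer face, where the bar enters: rack (-43, -106, 85) mm. Every eye is a plate 10 mm thick along y, 28 mm wide (rack x -57 to -29), top at z 110 mm, with a 20 mm round hole along y, its rims slightly chamfered; the three holes are in line
- hole_middle (a point): centre of the middle eye's hole: rack (-43, 0, 85) mm (the eye reaches from y -5 to 5)
- hole_left (a point): centre of the left eye's hole at its outer face: rack (-43, 106, 85) mm
- column_0_head (a point): metering column, standing upright on the bench: black round foot 40 mm across, glass tube 26 mm across, heavy brass head 38 mm across from 150 to 200 mm above its underside, small steel cap to 206 mm; 0.26 kg, top-heavy, tips at about 8 degrees. This point is the centre of the brass head, 175 mm above its underside; z is its own up. May be absent.
- column_0_foot (a point): the centre of the underside of the same column
- column_1_head (a point): metering column, standing upright on the bench: black round foot 40 mm across, glass tube 26 mm across, heavy brass head 38 mm across from 150 to 200 mm above its underside, small steel cap to 206 mm; 0.26 kg, top-heavy, tips at about 8 degrees. This point is the centre of the brass head, 175 mm above its underside; z is its own up. May be absent.
- column_1_foot (a point): the centre of the underside of the same column
- column_2_head (a point): metering column, standing upright on the bench: black round foot 40 mm across, glass tube 26 mm across, heavy brass head 38 mm across from 150 to 200 mm above its underside, small steel cap to 206 mm; 0.26 kg, top-heavy, tips at about 8 degrees. This point is the centre of the brass head, 175 mm above its underside; z is its own up. May be absent.
- column_2_foot (a point): the centre of the underside of the same column
- bar_grip (a point): centre of the red flat grip of the retaining bar, which lies on the bench. Grip 24 mm wide (bar x), 50 mm long (along the bar), 14 mm thick; the steel bar is 12 mm across, leaves the grip along +y of this frame and is level with the grip's centre, 7 mm above the bench as it lies; overall length 290 mm, 0.1 kg. The tip lies 265 mm from this point along +y.
- bar_neck (a point): point on the bar's axis 35 mm from the grip's centre towards the tip, 10 mm beyond the front face of the grip; fully home it lies inside the right eye, next to its outer face
- bar_tip (a point): the bar's pointed tip (last 8 mm tapered); fully home it stands 28 mm out beyond the left eye's outer face
- glue_stick_mid (a point): centre of the glue stick (white with red cap, 27 mm across, 92 mm long), which starts standing upright in the rack's middle bay
- tray: fixed open grey tray, 80 (x) x 130 (y) x 35 mm high, walls and floor about 4 mm; origin at the centre of its underside
- note_block: yellow note block, 76x76x30 mm, at the back; leave alone; origin at the centre of its underside
- stamp: small wooden-handled hand stamp, 28x50x69 mm, at the back; leave alone; origin at its underside

How it is judged:
On the way, in this order (a step that is already met when the one before it is completed fails the run):
1. the glue stick has been put in the tray and let go (x of glue_stick_mid in the frame of tray between -0.043 and 0.043 m and y of glue_stick_mid in the frame of tray between -0.067 and 0.067 m and height (world z) of glue_stick_mid below 0.08 m and contact force between glue_stick and the fingers below 0.5 N), for 0.2 s.
2. every column stands upright in the rack and is let go, the bar not yet through (x of column_0_foot in the frame of rack between -0.02 and 0.02 m and y of column_0_foot in the frame of rack between -0.09 and 0.09 m and z of column_0_foot in the frame of rack between 0.004 and 0.015 m and angle between each of column_0_head, column_1_head, column_2_head's own z axis and vertical below 0.08 rad and contact force between each of column_0, column_1, column_2 and the fingers below 0.5 N and x of column_1_foot in the frame of rack between -0.02 and 0.02 m and y of column_1_foot in the frame of rack between -0.09 and 0.09 m and z of column_1_foot in the frame of rack between 0.004 and 0.015 m and x of column_2_foot in the frame of rack between -0.02 and 0.02 m and y of column_2_foot in the frame of rack between -0.09 and 0.09 m and z of column_2_foot in the frame of rack between 0.004 and 0.015 m and y of bar_tip in the frame of rack below 0.05 m), for 0.2 s.
3. the bar is through all three holes and home (y of bar_tip in the frame of rack above 0.114 m and x of bar_tip in the frame of rack between -0.051 and -0.035 m and z of bar_tip in the frame of rack between 0.077 and 0.093 m and x of bar_neck in the frame of rack between -0.051 and -0.035 m and z of bar_neck in the frame of rack between 0.077 and 0.093 m), for 0.2 s.
At the end, for the whole second after the job is handed in: Glue stick in the tray; each column present upright on the rack floor (within 20 mm of the bay centre line front to back, tilt under 0.08 rad); bar through all three holes, tip at least 8 mm beyond the left eye (fully home: 28 mm); all let go and at rest (all of step 3 and x of glue_stick_mid in the frame of tray between -0.043 and 0.043 m and y of glue_stick_mid in the frame of tray between -0.067 and 0.067 m and height (world z) of glue_stick_mid below 0.08 m and x of column_0_foot in the frame of rack between -0.02 and 0.02 m and y of column_0_foot in the frame of rack between -0.09 and 0.09 m and z of column_0_foot in the frame of rack between 0.004 and 0.015 m and angle between each of column_0_head, column_1_head, column_2_head's own z axis and vertical below 0.08 rad and contact force between each of column_0, column_1, column_2, bar and the fingers below 0.5 N and x of column_1_foot in the frame of rack between -0.02 and 0.02 m and y of column_1_foot in the frame of rack between -0.09 and 0.09 m and z of column_1_foot in the frame of rack between 0.004 and 0.015 m and x of column_2_foot in the frame of rack between -0.02 and 0.02 m and y of column_2_foot in the frame of rack between -0.09 and 0.09 m and z of column_2_foot in the frame of rack between 0.004 and 0.015 m and linear speed of each of bar, column_0, column_1, column_2 below 0.02 m/s); the robot touches nothing.
It fails at once if a column is tipped by more than 0.4 rad (angle between any of column_0_head, column_1_head, column_2_head's own z axis and vertical above 0.4 rad).
It fails at once if the yellow note block or the hand stamp is moved by more than 40 mm (distance of any of note_block, stamp from where it was at the start of the episode above 0.04 m).
Of column_0, column_1, column_2 only 2 to 3 are there at a start; the rules pass over those that are not, and their reading is None.
At some moment in a run one of bar may be knocked a few centimetres aside while the robot is not near it.
It also fails if it takes over 208 s, if anything falls off the work surface, if the arm or the gripper's body presses on something with over 40 N, if the wrist force passes 120 N, or if a joint passes its speed limit or range.

## Working session

There is one attempt and no reset: what is moved stays moved. The work goes in short steps, Python scripts to look and compute and a tool call to move; the robot and the scene stay as the last step left them, time stands still between calls to the robot, and variables do not carry over. Pictures are saved under pics/ and viewed, about 12 in all and at most 16, crops included, and the job is handed in when it is done.

Besides the shell and the picture viewer there is one more tool, called after ">>>" in YAML: its name, and indented under it one key for each argument. step_arm: Moves the arm, as the interface text tells. Its arguments: {"type":"object","properties":{"rot":{"type":"array","items":{"type":"array","items":{"type":"number"}}},"travel":{"type":"array","items":{"type":"array","items":{"type":"number"}}},"hand":{"type":"array","items":{"type":"number"}}},"required":["rot","travel","hand"]}

```bash
mkdir -p pics; cat > h.py <<'E'
import numpy as np, cv2
from rig import r
from scipy.spatial.transform import Rotation as Ro
def shot(n,f=None):
    p=r.get_image(n)
    if f: cv2.imwrite('pics/'+f,p["pixels"][:,:,::-1])
    return p
def w(p,c): return np.array(p["R"]).T@(np.array(c)-np.array(p["t"]))
def pts(p):
    """world xyz per pixel"""
    K=np.array(p["mtx"]);v,u=np.mgrid[0:400,0:640].astype(float)
    D=np.array([p["k1"],0,0,0,0.])
    n=cv2.undistortPoints(np.stack([u.ravel(),v.ravel()],1)[:,None],K,D)[:,0]
    d=p["depth"].ravel()
    c=np.c_[n*d[:,None],d]
    X=(c-np.array(p["t"]))@np.array(p["R"])
    X[d==0]=np.nan
    return X.reshape(400,640,3)
def pin(p,l,k=1,f='pinpoint'):
    for o in getattr(r,f)(p,l)[:k]: print(l,round(o["score"],2),w(p,o["at"]).round(4))
def st():
    s=r.observe();R=Ro.from_quat(s["tool_rot"]).as_matrix()
    print('t',s["time_s"],'pos',np.round(s["eef_pos"],4),'gap',s["finger_gap"],'F',np.round(s["force"],1));print(R.round(3));print('q',np.round(s["q"],3));return s,R
E
python3 - <<'E'
from h import *
st();print(r.hold_point_z)
for n in("top","scene"):
    p=shot(n,n+'0.png')
    print(n, (-np.array(p["R"]).T@np.array(p["t"])).round(3))
    for l in("rack","bay_middle","hole_right","hole_left","glue_stick_mid","tray","note_block","stamp","bar_grip","bar_tip"): pin(p,l)
    pin(p,"column_0_head",4);pin(p,"column_0_foot",4)
E
```

```text
t 0.0 pos [0.2249 0.6092 0.2304] gap 0.0850635710882321 F [ 0.1  0.6 -0.2]
[[-0.938  0.346 -0.001]
 [ 0.346  0.938 -0.002]
 [ 0.    -0.002 -1.   ]]
q [-1.283  0.629  0.038  1.518 -0.027  0.996 -0.02 ]
0.0187
top [ 0.415 -0.014  1.168]
rack 0.86 [ 0.6157  0.0229 -0.0027]
bay_middle 0.6 [0.6155 0.0252 0.0095]
hole_right 0.9 [ 0.5788 -0.0839  0.0889]
hole_left 0.59 [0.5711 0.128  0.0854]
glue_stick_mid 0.45 [0.6225 0.021  0.0571]
note_block 0.94 [ 0.7693  0.1508 -0.0035]
stamp 0.68 [ 0.4416  0.1111 -0.0011]
bar_grip 0.74 [ 0.4383 -0.3459  0.0082]
bar_tip 0.63 [ 0.4539 -0.0776  0.0061]
column_0_head 0.72 [0.5888 0.2835 0.1756]
column_0_foot 0.81 [0.5855 0.2909 0.0023]
scene [-0.279 -0.672  0.736]
rack 0.58 [ 0.6153  0.023  -0.0032]
bay_middle 0.9 [0.6172 0.0236 0.0138]
hole_right 0.79 [ 0.5747 -0.0775  0.0845]
hole_left 0.67 [0.5777 0.1248 0.086 ]
glue_stick_mid 0.76 [0.6234 0.0243 0.0518]
tray 0.9 [ 0.4485  0.1215 -0.0005]
note_block 0.53 [ 7.686e-01  1.599e-01 -5.000e-04]
stamp 0.46 [ 0.785  -0.1195  0.001 ]
bar_grip 0.77 [ 0.4381 -0.3399  0.0012]
bar_tip 0.67 [ 0.45   -0.0766  0.0067]
column_0_head 0.77 [0.5872 0.2888 0.1757]
column_0_foot 0.75 [5.829e-01 2.864e-01 1.000e-04]
```

```bash
python3 -c "
import cv2,numpy as np
cv2.imwrite('pics/both.png',np.vstack([cv2.resize(cv2.imread('pics/%s0.png'%n),(480,300)) for n in('top','scene')]))"
```

```text
(no output)
```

View pics/both.png

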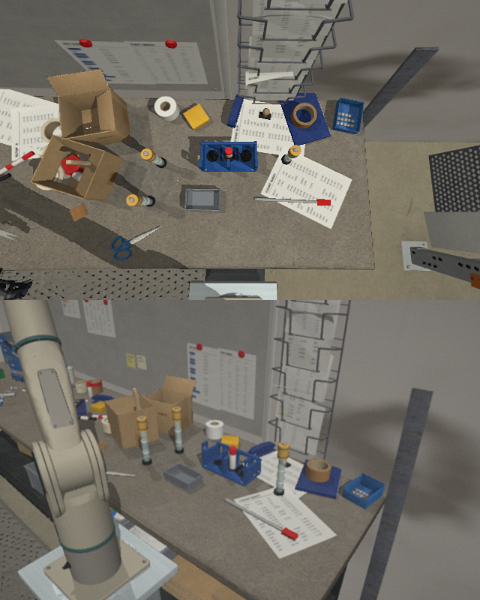

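The view shows three columns (480-wide top view: at about (150,155), (133,200), (294,155)), the rack at (228,155) with the glue stick, the tray at (202,198), and the bar from (255,198) to (323,203). Next I refine the positions with depth.

```bash
cat >> h.py <<'E'
def clusters(X,m,mn=15):
    n,L,s,c=cv2.connectedComponentsWithStats(m.astype(np.uint8))
    return [(X[L==i],c[i]) for i in range(1,n) if s[i,4]>=mn]
E
python3 - <<'E'
from h import *
p=shot("top");X=pts(p);hsv=cv2.cvtColor(p["pixels"],cv2.COLOR_RGB2HSV)
x,y,z=[X[...,i] for i in range(3)]
reg=(x>.3)&(x<.95)&(y>-.5)&(y<.6)
print('cyl tops')
for P,c in clusters(X,reg&(z>.16)&(z<.215)): 
    print(c.round(),len(P),P.min(0).round(3),P.max(0).round(3),np.median(P,0).round(4),'cap',P[P[:,2]>.203].mean(0).round(4), (P[P[:,2]>.195].min(0)+P[P[:,2]>.195].max(0))[:2]/2)
print('table z',np.nanmedian(z[reg]))
print('rack top / blue')
b=reg&(abs(x-.62)<.09)&(abs(y-.023)<.14)&(hsv[...,0]>100)&(hsv[...,0]<125)&(hsv[...,1]>120)
for lo,hi in((.103,.116),(.07,.083)):
    for P,c in clusters(X,b&(z>lo)&(z<hi),8): print(lo,len(P),P.min(0).round(4),P.max(0).round(4),P.mean(0).round(4))
P=X[b&(z>.07)&(z<.083)&(x>.63)][:,:2].astype(np.float32)
print('backrail',cv2.minAreaRect(P), cv2.fitLine(P,cv2.DIST_HUBER,0,.01,.01).ravel())
print('glue');m=reg&(abs(x-.62)<.04)&(abs(y-.023)<.04)&(z>.09)&((hsv[...,0]<10)|(hsv[...,0]>170))
for P,c in clusters(X,m,8):print(len(P),P.min(0).round(4),P.max(0).round(4),P.mean(0).round(4))
print('bar')
m=reg&(y<-.25)&(x<.6)&(z<.04)&((hsv[...,0]<8)|(hsv[...,0]>170))&(hsv[...,1]>130)
P=X[m];print(len(P),cv2.minAreaRect(P[:,:2].astype(np.float32)),np.median(P,0).round(4))
m=reg&(x>.4)&(x<.5)&(y>-.4)&(y<-.05)&(z>.007)&(z<.025)
for P,c in clusters(X,m,15):print(len(P),P.min(0).round(4),P.max(0).round(4),cv2.minAreaRect(P[:,:2].astype(np.float32)), cv2.fitLine(P[:,:2].astype(np.float32),cv2.DIST_HUBER,0,.01,.01).ravel())
print('tray');m=reg&(abs(x-.45)<.08)&(abs(y-.12)<.1)&(z>.028)&(z<.042)
P=X[m];print(len(P),cv2.minAreaRect(P[:,:2].astype(np.float32)))
print('other tall')
for P,c in clusters(X,(x>.3)&(x<1.1)&(y>-.5)&(y<.8)&(z>.12),60): print(c.round(),len(P),P.min(0).round(3),P.max(0).round(3))
E
```

```text
cyl tops
[164. 102.] 3499 [ 0.806 -0.01   0.16 ] [0.882 0.6   0.215] [0.8739 0.4572 0.189 ] cap [0.8691 0.3837 0.2088] [0.85712805 0.29510869]
[324.  98.] 77 [ 0.871 -0.043  0.162] [ 0.883 -0.018  0.214] [ 0.8796 -0.0278  0.191 ] cap [ 0.8791 -0.0282  0.2092] [ 0.8766795  -0.03041633]
[410. 101.] 59 [ 0.87  -0.272  0.16 ] [ 0.881 -0.246  0.214] [ 0.8787 -0.2571  0.1797] cap [ 0.8744 -0.2532  0.2083] [ 0.87518044 -0.25379008]
[460.  99.] 800 [ 0.876 -0.5    0.16 ] [ 0.884 -0.268  0.215] [ 0.8803 -0.3831  0.1891] cap [ 0.8803 -0.3843  0.2089] [ 0.87940087 -0.38389435]
[366. 116.] 574 [ 0.809 -0.229  0.165] [ 0.844 -0.036  0.215] [ 0.8269 -0.1415  0.1921] cap [ 0.8312 -0.1546  0.2089] [ 0.82674589 -0.13219362]<stdin>:7: RuntimeWarning: Mean of empty slice.
  ret = um.true_divide(
Traceback (most recent call last):
ValueError: zero-size array to reduction operation minimum which has no identity
```

```bash
cat > m.py <<'E'
from h import *
p=shot("top");X=pts(p);hsv=cv2.cvtColor(p["pixels"],cv2.COLOR_RGB2HSV)
x,y,z=[X[...,i] for i in range(3)]
reg=(x>.3)&(x<.80)&(y>-.5)&(y<.6)
print('cyl tops')
for P,c in clusters(X,reg&(z>.185)&(z<.215),20):
    print(c.round(),len(P),P.min(0).round(3),P.max(0).round(3),'med',np.median(P,0).round(4),'circ',cv2.minEnclosingCircle(P[:,:2].astype(np.float32)))
    q=P[P[:,2]>.2021]; print('   cap',len(q),q.mean(0).round(4) if len(q) else '')
print('rack top / blue')
b=reg&(abs(x-.62)<.09)&(abs(y-.023)<.14)&(hsv[...,0]>100)&(hsv[...,0]<125)&(hsv[...,1]>120)
for lo,hi in((.103,.116),(.07,.083)):
    for P,c in clusters(X,b&(z>lo)&(z<hi),8): print(lo,len(P),P.min(0).round(4),P.max(0).round(4),P.mean(0).round(4))
P=X[b&(z>.07)&(z<.083)&(x>.63)][:,:2].astype(np.float32)
if len(P):print('backrail',cv2.minAreaRect(P), cv2.fitLine(P,cv2.DIST_HUBER,0,.01,.01).ravel())
print('glue');m=reg&(abs(x-.62)<.04)&(abs(y-.023)<.04)&(z>.09)&((hsv[...,0]<10)|(hsv[...,0]>170))
for P,c in clusters(X,m,8):print(len(P),P.min(0).round(4),P.max(0).round(4),P.mean(0).round(4))
print('bar')
m=reg&(y<-.25)&(x<.6)&(z<.04)&((hsv[...,0]<8)|(hsv[...,0]>170))&(hsv[...,1]>130)
P=X[m];print(len(P),cv2.minAreaRect(P[:,:2].astype(np.float32)),np.median(P,0).round(4)) if len(P) else 0
m=reg&(x>.4)&(x<.5)&(y>-.4)&(y<-.05)&(z>.007)&(z<.025)
for P,c in clusters(X,m,15):print(len(P),P.min(0).round(4),P.max(0).round(4),cv2.minAreaRect(P[:,:2].astype(np.float32)), cv2.fitLine(P[:,:2].astype(np.float32),cv2.DIST_HUBER,0,.01,.01).ravel())
print('tray');m=reg&(abs(x-.45)<.08)&(abs(y-.12)<.1)&(z>.028)&(z<.042)
P=X[m];print(len(P),cv2.minAreaRect(P[:,:2].astype(np.float32))) if len(P) else 0
E
python3 m.py
python3 - <<'E'
from h import *
p=shot("top");X=pts(p)
x,y,z=[X[...,i] for i in range(3)]
print('tall')
for P,c in clusters(X,(x>.3)&(x<.86)&(y>-.5)&(y<.9)&(z>.08),60): print(c.round(),len(P),P.min(0).round(3),P.max(0).round(3))
E
```

```text
cyl tops
[393. 201.] 193 [ 0.586 -0.221  0.185] [ 0.623 -0.185  0.21 ] med [ 0.6031 -0.2019  0.1996] circ ((0.6045670509338379, -0.20305012166500092), 0.01948641799390316)
   cap 40 [ 0.6055 -0.2014  0.2047]
[195. 205.] 208 [0.569 0.269 0.185] [0.606 0.306 0.208] med [0.587  0.285  0.1995] circ ((0.588329017162323, 0.28756287693977356), 0.019222993403673172)
   cap 44 [0.5893 0.2884 0.2046]
[104. 217.] 48 [0.55  0.491 0.185] [0.566 0.517 0.215] med [0.5559 0.495  0.2029] circ ((0.5572048425674438, 0.5047605037689209), 0.013902813196182251)
   cap 25 [0.5565 0.4987 0.2088]
[177. 266.] 229 [0.422 0.302 0.185] [0.46 0.34 0.21] med [0.4408 0.3188 0.2   ] circ ((0.44067949056625366, 0.3212200105190277), 0.019382676109671593)
   cap 45 [0.4403 0.3201 0.2049]
rack top / blue
0.103 46 [0.5593 0.1166 0.1032] [0.5868 0.1271 0.1146] [0.5728 0.1222 0.1098]
0.103 43 [0.5602 0.0169 0.1077] [0.5874 0.0254 0.1135] [0.5737 0.0212 0.1102]
0.103 36 [ 0.5608 -0.0824  0.1041] [ 0.5887 -0.0744  0.1151] [ 0.5755 -0.0791  0.1092]
0.07 341 [ 0.5975 -0.082   0.0701] [0.6631 0.1257 0.0829] [0.6499 0.0226 0.076
[... 527 characters left out ...]
.3406  0.0137]
472 [ 0.427  -0.368   0.0071] [ 0.4566 -0.0796  0.0196] ((0.4421820342540741, -0.22361266613006592), (0.28832584619522095, 0.02600971981883049), 88.9934310913086) [ 0.04022343  0.9991907   0.4442515  -0.2460056 ]
tray
227 ((0.44718098640441895, 0.11708050966262817), (0.12966346740722656, 0.07972537726163864), 89.30895233154297)
tall
[382.  59.] 13452 [ 0.78  -0.256  0.081] [ 0.86  -0.01   0.657]
[108. 179.] 10386 [0.442 0.409 0.08 ] [0.86  0.662 0.248]
[391. 203.] 272 [ 0.586 -0.221  0.082] [ 0.623 -0.184  0.209]
[305. 201.] 89 [0.608 0.01  0.081] [0.633 0.034 0.107]
[199. 208.] 329 [0.569 0.269 0.081] [0.606 0.305 0.209]
[181. 266.] 353 [0.422 0.302 0.081] [0.46  0.34  0.209]
```

>>> step_arm:
  rot:
    - [0, 0, -0.184]
    - [0, 0, -0.184]
    - [0, 0, 0]
    - [0, 0, 0]
    - [0, 0, 0]
    - [0, 0, 0]
    - [0, 0, 0]
    - [0, 0, 0]
    - [0, 0, 0]
    - [0, 0, 0]
    - [0, 0, 0]
    - [0, 0, 0]
  travel:
    - [0, 0, -50]
    - [0, 0, -50]
    - [-33, -49, 0]
    - [-33, -49, 0]
    - [-33, -49, 0]
    - [-33, -49, 0]
    - [-33, -49, 0]
    - [-33, -49, 0]
    - [-33, -49, 0]
    - [-33, -49, 0]
    - [-33, -49, 0]
    - [-33, -49, 0]
  hand: [85, 85, 85, 70, 60, 60, 60, 60, 60, 60, 60, 60]

```text
time_s: 2.95
eef_pos: [0.5766, 0.121, 0.3348]
tool_rot: [-0.018, 1.0, 0.003, 0.002]
force: [0.5, 0.7, 0.4]
finger_gap: 0.0601
```

```bash
cat >> h.py <<'E'
def go(tx,ty,tz,yaw=None):
    """print shift in tool mm to reach world target; yaw = wanted angle of tool y in world (rad)"""
    s,R=st();d=R.T@(np.array([tx,ty,tz])-s["eef_pos"])*1000
    a=np.arctan2(R[1,1],R[0,1]);print('tool mm',d.round(1),'yaw',a.round(4),'tilt',R[:,2].round(4), 'turn tool z', None if yaw is None else -round(yaw-a,4))
E
python3 -c "
from h import *
go(.6203,.0216,.065,1.5845)"
```

```text
t 2.95 pos [0.5766 0.121  0.3348] gap 0.060106392111553525 F [0.5 0.7 0.4]
[[-0.999 -0.037  0.004]
 [-0.037  0.999  0.006]
 [-0.005  0.006 -1.   ]]
q [-0.291  0.441  0.06   1.556 -0.034  1.14   1.385]
tool mm [ -38.8 -102.6  269.3] yaw 1.6075 tilt [ 0.0044  0.0065 -1.    ] turn tool z 0.023
```

>>> step_arm:
  rot:
    - [0.006, 0.005, 0.023]
    - [0, 0, 0]
    - [0, 0, 0]
    - [0, 0, 0]
    - [0, 0, 0]
    - [0, 0, 0]
    - [0, 0, 0]
  travel:
    - [-20, -50, 20]
    - [-19, -52, 20]
    - [0, 0, 30]
    - [0, 0, 30]
    - [0, 0, 30]
    - [0, 0, 0]
    - [0, 0, 0]
  hand: [60, 60, 60, 60, 60, 60, 60]

```text
time_s: 3.82
eef_pos: [0.6238, 0.008, 0.2027]
tool_rot: [-0.001, 1.0, -0.002, 0.003]
force: [0.4, 0.4, 0.7]
finger_gap: 0.0603
```

```bash
python3 -c "
from h import *
go(.6203,.0216,.065,1.5845)
p=shot('wrist','w0.png');X=pts(p);z=X[...,2];print((-np.array(p['R']).T@np.array(p['t'])).round(3))
hsv=cv2.cvtColor(p['pixels'],cv2.COLOR_RGB2HSV)
x,y=X[...,0],X[...,1]
m=(abs(x-.62)<.04)&(abs(y-.023)<.04)&(z>.096)&((hsv[...,0]<10)|(hsv[...,0]>170))
P=X[m];print(len(P),cv2.minEnclosingCircle(P[:,:2].astype(np.float32)),P.mean(0))
"
```

```text
t 3.825 pos [0.6238 0.008  0.2027] gap 0.06028303224766516 F [0.4 0.4 0.7]
[[-1.    -0.001  0.006]
 [-0.001  1.    -0.003]
 [-0.006 -0.003 -1.   ]]
q [-0.107  0.619  0.077  1.633 -0.054  0.887  1.562]
tool mm [  4.3  14.1 137.7] yaw 1.5721 tilt [ 0.0058 -0.0031 -1.    ] turn tool z -0.0124
[0.553 0.009 0.346]
1899 ((0.6188086271286011, 0.021688979119062424), 0.04097547382116318) [0.61752645 0.02268351 0.17404281]
```

View pics/w0.png

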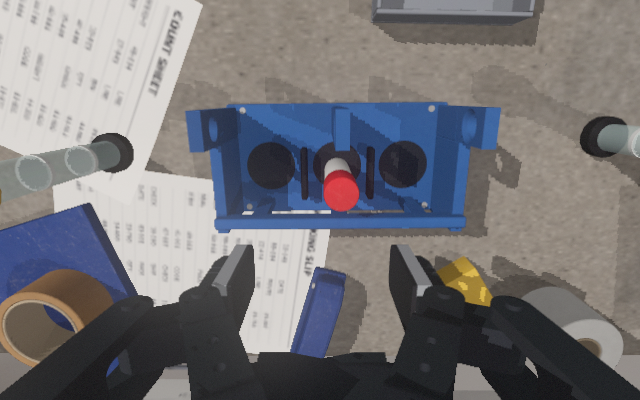

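The wrist view shows the glue cap at (340,190), the rack below, and the fingers free. I descend over it.

>>> step_arm:
  rot:
    - [-0.003, 0.006, -0.012]
    - [0, 0, 0]
    - [0, 0, 0]
    - [0, 0, 0]
    - [0, 0, 0]
    - [0, 0, 0]
  travel:
    - [4.5, 14, 0]
    - [0, 0, 0]
    - [0, 0, 35]
    - [0, 0, 35]
    - [0, 0, 20]
    - [0, 0, 0]
  hand: [60, 60, 60, 60, 60, 60]

```text
time_s: 4.62
eef_pos: [0.6231, 0.0257, 0.1163]
tool_rot: [-0.009, 1.0, 0.001, 0.005]
force: [0.3, -0.1, 0.1]
finger_gap: 0.06
```

```bash
python3 -c "
from h import *
go(.6203,.0216,.065,1.5845)"
```

```text
t 4.625 pos [0.6231 0.0257 0.1163] gap 0.060038566788516816 F [ 0.3 -0.1  0.1]
[[-1.    -0.018  0.01 ]
 [-0.018  1.     0.002]
 [-0.01   0.001 -1.   ]]
q [-0.122  0.724  0.059  1.708 -0.062  0.701  1.558]
tool mm [ 3.4 -4.1 51.2] yaw 1.5886 tilt [ 0.0104  0.0017 -0.9999] turn tool z 0.0041
```

>>> step_arm:
  rot:
    - [0.001, 0.01, 0.004]
    - [0, 0, 0]
    - [0, 0, 0]
    - [0, 0, 0]
    - [0, 0, 0]
    - [0, 0, 0]
    - [0, 0, 0]
  travel:
    - [3, -4, 10]
    - [0, 0, 18]
    - [0, 0, 18]
    - [0, 0, 5]
    - [0, 0, 0]
    - [0, 0, 0]
    - [0, 0, 0]
  hand: [60, 60, 60, 60, 25, 15, 15]

```text
time_s: 5.5
eef_pos: [0.6225, 0.0215, 0.0647]
tool_rot: [-0.007, 1.0, 0.0, 0.002]
force: [-0.5, -0.2, -0.5]
finger_gap: 0.0257
```

```bash
python3 -c "
from h import *
go(.447,.117,.19,1.5845)"
```

```text
t 5.5 pos [0.6225 0.0215 0.0647] gap 0.025698940152969106 F [-0.5 -0.2 -0.5]
[[-1.    -0.014  0.005]
 [-0.014  1.     0.001]
 [-0.005  0.001 -1.   ]]
q [-0.112  0.799  0.053  1.73  -0.066  0.61   1.564]
tool mm [ 173.5   97.9 -126. ] yaw 1.5845 tilt [ 4.8e-03  6.0e-04 -1.0e+00] turn tool z 0.0
```

>>> step_arm:
  rot:
    - [0, 0, 0]
    - [0, 0, 0]
    - [0, 0, 0]
    - [0, 0, 0]
    - [0, 0, 0]
    - [0, 0, 0]
    - [0, 0, 0]
    - [0, 0, 0]
    - [0, 0, 0]
    - [0, 0, 0]
    - [0, 0, 0]
    - [0, 0, 0]
  travel:
    - [0, 0, 0]
    - [0, 0, -20]
    - [0, 0, -35]
    - [0, 0, -40]
    - [0, 0, -20]
    - [0, 0, -5]
    - [35, 20, 0]
    - [35, 20, 0]
    - [35, 20, 0]
    - [35, 20, 0]
    - [20, 10, 0]
    - [0, 0, 0]
  hand: [15, 15, 15, 15, 15, 15, 15, 15, 15, 15, 15, 15]

```text
time_s: 7.0
eef_pos: [0.4563, 0.111, 0.1935]
tool_rot: [-0.007, 1.0, 0.0, 0.006]
force: [1.3, -0.7, -0.1]
finger_gap: 0.0257
```

```bash
python3 -c "
from h import *
go(.447,.117,.061,1.5845)"
```

```text
t 7.0 pos [0.4563 0.111  0.1935] gap 0.02568291329464308 F [ 1.3 -0.7 -0.1]
[[-1.    -0.013  0.011]
 [-0.013  1.     0.001]
 [-0.011  0.001 -1.   ]]
q [-0.356  0.427  0.077  2.058 -0.049  0.647  1.337]
tool mm [ 10.7   6.1 132.4] yaw 1.5839 tilt [ 1.110e-02  7.000e-04 -9.999e-01] turn tool z -0.0006
```

>>> step_arm:
  rot:
    - [0, 0.011, 0]
    - [0, 0, 0]
    - [0, 0, 0]
    - [0, 0, 0]
    - [0, 0, 0]
    - [0, 0, 0]
    - [0, 0, 0]
    - [0, 0, 0]
    - [0, 0, 0]
    - [0, 0, 0]
    - [0, 0, 0]
    - [0, 0, 0]
  travel:
    - [9, 6, 10]
    - [0, 0, 30]
    - [0, 0, 35]
    - [0, 0, 25]
    - [0, 0, 15]
    - [0, 0, 10]
    - [0, 0, 3]
    - [0, 0, 0]
    - [0, 0, 0]
    - [0, 0, 0]
    - [0, 0, 0]
    - [0, 0, 0]
  hand: [15, 15, 15, 15, 15, 15, 15, 15, 15, 15, 15, 15]

```text
time_s: 8.5
eef_pos: [0.4531, 0.1159, 0.0593]
tool_rot: [-0.003, 1.0, 0.001, 0.002]
force: [0.3, -0.5, -0.8]
finger_gap: 0.0256
```

```bash
python3 -c "
from h import *
go(.447,.117,.061,1.5845)"
```

```text
t 8.5 pos [0.4531 0.1159 0.0593] gap 0.025556003756105845 F [ 0.3 -0.5 -0.8]
[[-1.    -0.006  0.005]
 [-0.006  1.     0.001]
 [-0.005  0.001 -1.   ]]
q [-0.337  0.675  0.038  2.159 -0.079  0.305  1.345]
tool mm [ 6.1  1.2 -1.7] yaw 1.577 tilt [ 0.0045  0.0011 -1.    ] turn tool z -0.0075
```

>>> step_arm:
  rot:
    - [0, 0, 0]
    - [0, 0, 0]
    - [0, 0, 0]
    - [0, 0, 0.175]
    - [0, 0, 0.175]
    - [0, 0, 0.175]
    - [0, 0, 0.175]
    - [0, 0, 0.175]
    - [0, 0, 0.175]
    - [0, 0, 0.175]
    - [0, 0, 0.175]
    - [0, 0, 0.17]
  travel:
    - [0, 0, 0]
    - [0, 0, 0]
    - [0, 0, 0]
    - [0, 0, -55]
    - [0, 0, -55]
    - [0, 0, -55]
    - [0, 0, -55]
    - [0, 0, 0]
    - [0, 0, 0]
    - [0, 0, 0]
    - [0, 0, 0]
    - [0, 0, 0]
  hand: [60, 60, 60, 60, 60, 70, 80, 80, 80, 80, 80, 80]

```text
time_s: 10.0
eef_pos: [0.4513, 0.116, 0.2859]
tool_rot: [0.723, 0.691, 0.002, -0.001]
force: [0.3, 0.2, -0.1]
finger_gap: 0.0796
```

```bash
python3 -c "
from h import *
go(.588,.2875,.27,.0137)
p=shot('top');pin(p,'glue_stick_mid');p=shot('scene');pin(p,'glue_stick_mid')"; python3 m.py | sed -n '/cyl/,/rack/p;/bar/,$p'
```

```text
t 10.0 pos [0.4513 0.116  0.2859] gap 0.07960207338332541 F [ 0.3  0.2 -0.1]
[[ 0.044  0.999  0.002]
 [ 0.999 -0.044  0.005]
 [ 0.005  0.001 -1.   ]]
q [-0.758  0.34   0.605  1.949 -0.246  0.921 -0.074]
tool mm [177.3 129.   17. ] yaw -0.0442 tilt [ 0.0016  0.005  -1.    ] turn tool z -0.0579
glue_stick_mid 0.67 [0.4554 0.1151 0.0522]
glue_stick_mid 0.83 [0.4542 0.1176 0.0436]
cyl tops
[394. 201.] 196 [ 0.586 -0.221  0.185] [ 0.623 -0.184  0.208] med [ 0.6032 -0.2018  0.2   ] circ ((0.6042287945747375, -0.20327460765838623), 0.01927345059812069)
   cap 38 [ 0.6036 -0.2015  0.2044]
[195. 205.] 210 [0.569 0.269 0.186] [0.606 0.305 0.208] med [0.587  0.2854 0.2   ] circ ((0.5883374810218811, 0.2878284454345703), 0.019342387095093727)
   cap 35 [0.5887 0.2858 0.2053]
[104. 217.] 46 [0.55  0.491 0.186] [0.566 0.516 0.213] med [0.5563 0.4953 0.2027] circ ((0.5553996562957764, 0.5037426948547363), 0.013652249239385128)
   cap 24 [0.5569 0.4993 0.207 ]
rack top / blue
bar
131 ((0.439583957195282, -0.34113454818725586), (0.01979193091392517, 0.049754753708839417), 0.5764318704605103) [ 0.4383 -0.3401  0.0141]
475 [ 0.4296 -0.3661  0.007 ] [ 0.4562 -0.0794  0.0194] ((0.44269922375679016, -0.22280243039131165), (0.2868347465991974, 0.023197565227746964), 89.0973129272461) [ 0.04168931  0.9991306   0.44438046 -0.24393933]
tray
140 ((0.44634026288986206, 0.09701858460903168), (0.08910387009382248, 0.07844698429107666), 89.33287048339844)
```

>>> step_arm:
  rot:
    - [-0.005, 0.001, -0.058]
    - [0, 0, 0]
    - [0, 0, 0]
    - [0, 0, 0]
    - [0, 0, 0]
    - [0, 0, 0]
  travel:
    - [36, 26, 4]
    - [42, 23, 4]
    - [42, 23, 4]
    - [42, 23, 0]
    - [12, 25, 0]
    - [0, 0, 0]
  hand: [80, 80, 80, 80, 80, 80]

```text
time_s: 11.0
eef_pos: [0.5719, 0.2964, 0.2745]
tool_rot: [0.694, 0.72, 0.005, -0.001]
force: [-0.5, -0.1, -0.2]
finger_gap: 0.0802
```

```bash
python3 -c "
from h import *
go(.588,.2875,.157,.0137)"
```

```text
t 11.0 pos [0.5719 0.2964 0.2745] gap 0.08015276257722194 F [-0.5 -0.1 -0.2]
[[-0.036  0.999  0.005]
 [ 0.999  0.036  0.008]
 [ 0.008  0.006 -1.   ]]
q [-0.817  0.623  0.519  1.499 -0.337  1.101 -0.192]
tool mm [-10.4  15.1 117.5] yaw 0.0361 tilt [ 0.0053  0.0082 -1.    ] turn tool z 0.0224
```

>>> step_arm:
  rot:
    - [0.006, -0.008, 0.022]
    - [0, 0, 0]
    - [0, 0, 0]
    - [0, 0, 0]
  travel:
    - [-10, 15, 5]
    - [0, 0, 20]
    - [0, 0, 15]
    - [0, 0, 0]
  hand: [80, 80, 80, 80]

```text
time_s: 11.5
eef_pos: [0.5883, 0.2813, 0.2331]
tool_rot: [0.704, 0.71, -0.002, 0.0]
force: [0.6, -0.0, -0.1]
finger_gap: 0.0802
```

```bash
python3 -c "
from h import *
go(.588,.2875,.157,.0137)"
```

```text
t 11.5 pos [0.5883 0.2813 0.2331] gap 0.0802380048029708 F [ 0.6 -0.  -0.1]
[[-0.009  1.    -0.002]
 [ 1.     0.009 -0.003]
 [-0.003 -0.002 -1.   ]]
q [-0.777  0.68   0.51   1.515 -0.361  1.045 -0.17 ]
tool mm [ 6.4 -0.1 76.1] yaw 0.009 tilt [-0.0022 -0.0025 -1.    ] turn tool z -0.0047
```

>>> step_arm:
  rot:
    - [-0.002, 0.003, 0]
    - [0, 0, 0]
    - [0, 0, 0]
    - [0, 0, 0]
    - [0, 0, 0]
    - [0, 0, 0]
  travel:
    - [5.5, 0, 0]
    - [0, 0, 25]
    - [0, 0, 25]
    - [0, 0, 20]
    - [0, 0, 5]
    - [0, 0, 0]
  hand: [80, 80, 80, 80, 80, 70]

```text
time_s: 12.25
eef_pos: [0.5914, 0.29, 0.1616]
tool_rot: [0.703, 0.711, 0.005, 0.001]
force: [-0.2, -0.8, -0.2]
finger_gap: 0.07
```

```bash
python3 -c "
from h import *
go(.588,.2875,.157,.0137)
p=shot('wrist','w1.png')"
```

```text
t 12.25 pos [0.5914 0.29   0.1616] gap 0.07002871931159746 F [-0.2 -0.8 -0.2]
[[-0.011  1.     0.008]
 [ 1.     0.011  0.006]
 [ 0.006  0.008 -1.   ]]
q [-0.763  0.757  0.468  1.579 -0.412  0.895 -0.137]
tool mm [-2.5 -3.5  4.5] yaw 0.0105 tilt [ 0.0083  0.0063 -0.9999] turn tool z -0.0032
```

View pics/w1.png

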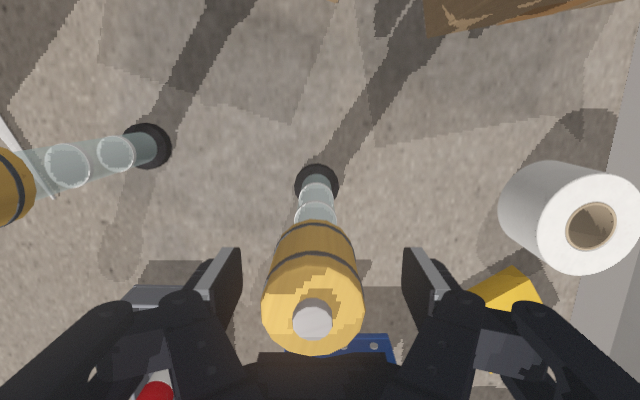

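The wrist image shows the brass head centred between the fingers (cap at (312,318)). I apply a small shift and close.

>>> step_arm:
  rot:
    - [0.008, -0.006, 0]
    - [0, 0, 0]
    - [0, 0, 0]
    - [0, 0, 0]
    - [0, 0, 0]
    - [0, 0, 0]
    - [0, 0, 0]
  travel:
    - [-2, -3.5, 4]
    - [0, 0, 0]
    - [0, 0, 0]
    - [0, 0, 0]
    - [0, 0, 0]
    - [0, 0, 0]
    - [0, 0, 0]
  hand: [60, 55, 50, 45, 40, 30, 30]

```text
time_s: 13.18
eef_pos: [0.5889, 0.2885, 0.1601]
tool_rot: [0.703, 0.711, 0.002, 0.0]
force: [-0.9, -0.2, -0.5]
finger_gap: 0.0369
```

```bash
python3 -c "
from h import *
go(.6163,.0223,.32,.0137)"
```

```text
t 13.175 pos [0.5889 0.2885 0.1601] gap 0.03688992358985057 F [-0.9 -0.2 -0.5]
[[-0.011  1.     0.003]
 [ 1.     0.011  0.002]
 [ 0.002  0.003 -1.   ]]
q [-0.764  0.758  0.469  1.582 -0.41   0.897 -0.137]
tool mm [-266.1   25.1 -160.3] yaw 0.0107 tilt [ 0.0031  0.002  -1.    ] turn tool z -0.003
```

>>> step_arm:
  rot:
    - [0, 0, 0]
    - [0, 0, 0]
    - [0, 0, 0]
    - [0, 0, 0]
    - [0, 0, 0]
    - [0, 0, 0]
    - [0, 0, 0]
    - [0, 0, 0]
    - [0, 0, 0]
    - [0, 0, 0]
    - [0, 0, 0]
    - [0, 0, 0]
  travel:
    - [0, 0, -15]
    - [0, 0, -30]
    - [0, 0, -35]
    - [0, 0, -35]
    - [0, 0, -25]
    - [-20, 2, -10]
    - [-35, 4, 0]
    - [-45, 4, 0]
    - [-45, 4, 0]
    - [-45, 4, 0]
    - [-35, 4, 0]
    - [-20, 2, 0]
  hand: [30, 30, 30, 30, 30, 30, 30, 30, 30, 30, 30, 30]

```text
time_s: 14.68
eef_pos: [0.6101, 0.0248, 0.3134]
tool_rot: [0.705, 0.709, -0.005, 0.0]
force: [-0.2, 0.0, -2.5]
finger_gap: 0.037
```

```bash
python3 -c "
from h import *
go(.6163,.0223,.30,.0137)"
```

```text
t 14.675 pos [0.6101 0.0248 0.3134] gap 0.0369944526182486 F [-0.2  0.  -2.5]
[[-0.005  1.    -0.007]
 [ 1.     0.005 -0.008]
 [-0.008 -0.007 -1.   ]]
q [-0.425  0.549  0.558  1.527 -0.297  1.16   0.192]
tool mm [-2.4  6.3 13.3] yaw 0.005 tilt [-0.0067 -0.0079 -0.9999] turn tool z -0.0087
```

>>> step_arm:
  rot:
    - [-0.007, 0.008, -0.008]
    - [0, 0, 0]
    - [0, 0, 0]
    - [0, 0, 0]
    - [0, 0, 0]
  travel:
    - [-1, 6, 0]
    - [0, 0, 0]
    - [0, 0, 15]
    - [0, 0, 15]
    - [0, 0, 0]
  hand: [30, 30, 30, 30, 30]

```text
time_s: 15.3
eef_pos: [0.614, 0.0233, 0.2791]
tool_rot: [0.703, 0.711, -0.001, -0.002]
force: [0.0, 0.7, -2.3]
finger_gap: 0.037
```

```bash
python3 -c "
from h import *
go(.6163,.0223,.171,.0137)
p=shot('scene','s1.png');X=pts(p);q=p['pixels'][150:400,200:520]
cv2.imwrite('pics/s1c.png',cv2.resize(q,None,fx=2,fy=2)[:,:,::-1])"
```

```text
t 15.3 pos [0.614  0.0233 0.2791] gap 0.037022560974661535 F [ 0.   0.7 -2.3]
[[-0.012  1.    -0.005]
 [ 1.     0.012  0.001]
 [ 0.001 -0.005 -1.   ]]
q [-0.405  0.581  0.537  1.567 -0.324  1.088  0.225]
tool mm [ -1.1   2.8 108.1] yaw 0.0123 tilt [-4.5e-03  8.0e-04 -1.0e+00] turn tool z -0.0014
```

View pics/s1c.png

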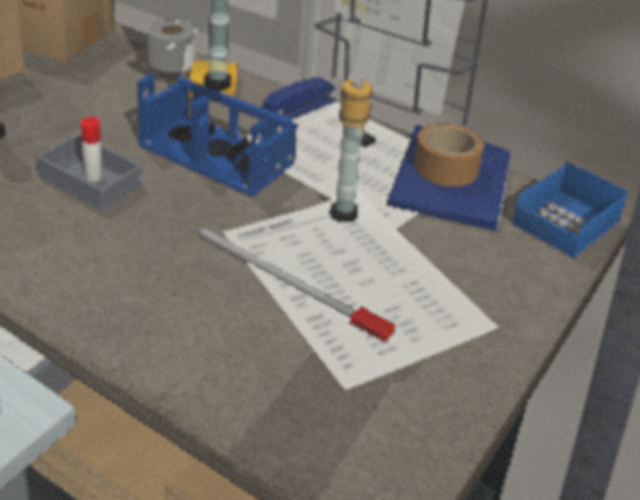

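The scene shows the glue stick standing in the tray (92,150) and the column hanging vertically above the rack (218,60). I lower it.

>>> step_arm:
  rot:
    - [-0.005, 0, 0]
    - [0, 0, 0]
    - [0, 0, 0]
    - [0, 0, 0]
    - [0, 0, 0]
    - [0, 0, 0]
    - [0, 0, 0]
    - [0, 0, 0]
  travel:
    - [-1, 2.5, 10]
    - [0, 0, 20]
    - [0, 0, 25]
    - [0, 0, 22]
    - [0, 0, 14]
    - [0, 0, 8]
    - [0, 0, 0]
    - [0, 0, 0]
  hand: [30, 30, 30, 30, 30, 30, 30, 30]

```text
time_s: 16.35
eef_pos: [0.6205, 0.0229, 0.1784]
tool_rot: [0.702, 0.712, 0.003, 0.003]
force: [-0.3, -0.1, -2.6]
finger_gap: 0.0369
```

```bash
python3 -c "
from h import *
go(.6163,.0223,.170,.0137)"
```

```text
t 16.35 pos [0.6205 0.0229 0.1784] gap 0.03693662945869739 F [-0.3 -0.1 -2.6]
[[-0.014  1.     0.009]
 [ 1.     0.014  0.001]
 [ 0.001  0.009 -1.   ]]
q [-0.369  0.687  0.48   1.676 -0.396  0.867  0.289]
tool mm [-0.5 -4.3  8.4] yaw 0.0142 tilt [ 9.e-03  7.e-04 -1.e+00] turn tool z 0.0005
```

>>> step_arm:
  rot:
    - [0.009, -0.001, 0]
    - [0, 0, 0]
    - [0, 0, 0]
    - [0, 0, 0]
    - [0, 0, 0]
  travel:
    - [0, -3, 2]
    - [0, 0, 3]
    - [0, 0, 2]
    - [0, 0, 1]
    - [0, 0, 0]
  hand: [30, 30, 30, 30, 30]

```text
time_s: 16.98
eef_pos: [0.6182, 0.0228, 0.1714]
tool_rot: [0.702, 0.712, 0.001, 0.001]
force: [0.2, -0.2, -3.4]
finger_gap: 0.0368
```

```bash
python3 -c "
from h import *
go(.6163,.0223,.170,.0137)"
```

```text
t 16.975 pos [0.6182 0.0228 0.1714] gap 0.036847831528703114 F [ 0.2 -0.2 -3.4]
[[-0.014  1.     0.002]
 [ 1.     0.014 -0.   ]
 [-0.     0.002 -1.   ]]
q [-0.367  0.696  0.477  1.681 -0.399  0.86   0.292]
tool mm [-0.5 -2.   1.4] yaw 0.0144 tilt [ 2.2e-03 -2.0e-04 -1.0e+00] turn tool z 0.0007
```

>>> step_arm:
  rot:
    - [0.002, 0, 0]
    - [0, 0, 0]
  travel:
    - [0, 0, 1.5]
    - [0, 0, 0.5]
  hand: [30, 30]

```text
time_s: 17.23
eef_pos: [0.6184, 0.0227, 0.1701]
tool_rot: [0.702, 0.712, 0.0, 0.0]
force: [-0.5, 0.8, 3.5]
finger_gap: 0.0368
```

>>> step_arm:
  rot:
    - [0, 0, 0]
    - [0, 0, 0]
    - [0, 0, 0]
    - [0, 0, 0]
    - [0, 0, 0]
    - [0, 0, 0]
    - [0, 0, 0]
    - [0, 0, 0]
    - [0, 0, 0]
    - [0, 0, 0]
  travel:
    - [0, 0, 0]
    - [0, 0, 0]
    - [0, 0, 0]
    - [0, 0, 0]
    - [0, 0, 0]
    - [0, 0, -15]
    - [0, 0, -35]
    - [0, 0, -35]
    - [0, 0, -25]
    - [0, 0, 0]
  hand: [38, 42, 50, 60, 70, 75, 80, 80, 80, 80]

```text
time_s: 18.48
eef_pos: [0.6199, 0.022, 0.2882]
tool_rot: [0.702, 0.712, 0.002, 0.003]
force: [-0.5, -0.7, -0.7]
finger_gap: 0.0802
```

```bash
python3 -c "
from h import *
go(.4405,.3205,.27,.0137)"; python3 m.py | sed -n '/cyl/,/rack/p;/bar/,$p'
```

```text
t 18.475 pos [0.6199 0.022  0.2882] gap 0.08017966732301349 F [-0.5 -0.7 -0.7]
[[-0.013  1.     0.007]
 [ 1.     0.013 -0.001]
 [-0.001  0.007 -1.   ]]
q [-0.405  0.577  0.543  1.549 -0.321  1.099  0.225]
tool mm [ 300.9 -175.5   16.8] yaw 0.0134 tilt [ 6.6e-03 -5.0e-04 -1.0e+00] turn tool z -0.0003
cyl tops
[309. 196.] 34 [0.602 0.003 0.187] [0.631 0.013 0.213] med [0.6122 0.0054 0.2085] circ ((0.6165567636489868, 0.010195051319897175), 0.01461535319685936)
   cap 28 [0.614  0.0066 0.209 ]
[394. 201.] 197 [ 0.586 -0.221  0.185] [ 0.623 -0.184  0.21 ] med [ 0.6029 -0.202   0.1995] circ ((0.603886067867279, -0.2031792849302292), 0.019236329942941666)
   cap 33 [ 0.6036 -0.2027  0.2053]
[104. 217.] 51 [0.551 0.493 0.186] [0.566 0.517 0.215] med [0.5561 0.4952 0.2037] circ ((0.5571070909500122, 0.5056604743003845), 0.01353200152516365)
   cap 28 [0.557  0.4987 0.2082]
[177. 266.] 226 [0.422 0.302 0.185] [0.46  0.339 0.21 ] med [0.4407 0.3187 0.2   ] circ ((0.44100677967071533, 0.32061171531677246), 0.01903984509408474)
   cap 42 [0.4408 0.3207 0.205 ]
rack top / blue
bar
130 ((0.43963557481765747, -0.3422744870185852), (0.01985136605799198, 0.047893226146698), 0.4624847173690796) [ 0.4383 -0.34    0.0138]
477 [ 0.4295 -0.367   0.007 ] [ 0.4561 -0.0792  0.0193] ((0.44260746240615845, -0.22303134202957153), (0.2877592444419861, 0.023220844566822052), 89.12545013427734) [ 0.03989265  0.999204    0.4442267  -0.24498627]
tray
66 ((0.4463287889957428, 0.06776214390993118), (0.03056972287595272, 0.07767999172210693), 89.28768920898438)
```

>>> step_arm:
  rot:
    - [0.007, 0, 0]
    - [0, 0, 0]
    - [0, 0, 0]
    - [0, 0, 0]
    - [0, 0, 0]
    - [0, 0, 0]
    - [0, 0, 0]
    - [0, 0, 0]
    - [0, 0, 0]
    - [0, 0, 0]
  travel:
    - [30, -18, 0]
    - [40, -24, 0]
    - [43, -25, 0]
    - [43, -25, 0]
    - [43, -25, 0]
    - [43, -25, 0]
    - [35, -20, 0]
    - [20, -12, 0]
    - [0, 0, 0]
    - [0, 0, 0]
  hand: [80, 80, 80, 80, 80, 80, 80, 80, 80, 80]

```text
time_s: 19.77
eef_pos: [0.4305, 0.3225, 0.2773]
tool_rot: [0.703, 0.711, -0.01, -0.002]
force: [0.4, -0.6, 0.8]
finger_gap: 0.0798
```

```bash
python3 -c "
from h import *
go(.4407,.3207,.16,.0137)"
```

```text
t 19.775 pos [0.4305 0.3225 0.2773] gap 0.07975643736680517 F [ 0.4 -0.6  0.8]
[[-0.011  1.    -0.017]
 [ 1.     0.011 -0.011]
 [-0.011 -0.018 -1.   ]]
q [-1.062  0.473  0.552  1.764 -0.286  1.007 -0.388]
tool mm [ -0.7  12.2 117.2] yaw 0.0111 tilt [-0.0175 -0.011  -0.9998] turn tool z -0.0026
```

>>> step_arm:
  rot:
    - [-0.018, 0.011, -0.003]
    - [0, 0, 0]
    - [0, 0, 0]
    - [0, 0, 0]
    - [0, 0, 0]
  travel:
    - [-2, 10, 0]
    - [0, 0, 0]
    - [0, 0, 20]
    - [0, 0, 20]
    - [0, 0, 0]
  hand: [80, 80, 80, 80, 80]

```text
time_s: 20.4
eef_pos: [0.4453, 0.3152, 0.237]
tool_rot: [0.705, 0.709, 0.002, 0.001]
force: [-1.0, -0.1, 0.2]
finger_gap: 0.0803
```

```bash
python3 -c "
from h import *
go(.4407,.3207,.16,.0137)"
```

```text
t 20.4 pos [0.4453 0.3152 0.237 ] gap 0.08025770417728462 F [-1.  -0.1  0.2]
[[-0.005  1.     0.004]
 [ 1.     0.005  0.001]
 [ 0.001  0.004 -1.   ]]
q [-1.019  0.517  0.529  1.818 -0.325  0.89  -0.336]
tool mm [ 5.5 -5.  77. ] yaw 0.0047 tilt [ 4.4e-03  6.0e-04 -1.0e+00] turn tool z -0.009
```

>>> step_arm:
  rot:
    - [0.004, 0, -0.008]
    - [0, 0, 0]
    - [0, 0, 0]
    - [0, 0, 0]
    - [0, 0, 0]
    - [0, 0, 0]
    - [0, 0, 0]
  travel:
    - [4, -4, 0]
    - [0, 0, 0]
    - [0, 0, 20]
    - [0, 0, 25]
    - [0, 0, 20]
    - [0, 0, 8]
    - [0, 0, 0]
  hand: [80, 80, 80, 80, 80, 80, 80]

```text
time_s: 21.28
eef_pos: [0.4449, 0.3219, 0.1675]
tool_rot: [0.702, 0.712, 0.006, 0.0]
force: [-0.4, -0.1, -0.3]
finger_gap: 0.0801
```

```bash
python3 -c "
from h import *
go(.4407,.3207,.16,.0137)"
```

```text
t 21.275 pos [0.4449 0.3219 0.1675] gap 0.08007088074811082 F [-0.4 -0.1 -0.3]
[[-0.014  1.     0.008]
 [ 1.     0.014  0.007]
 [ 0.007  0.008 -1.   ]]
q [-0.98   0.606  0.466  1.887 -0.397  0.729 -0.275]
tool mm [-1.2 -4.3  7.4] yaw 0.0137 tilt [ 0.0082  0.0074 -0.9999] turn tool z -0.0
```

>>> step_arm:
  rot:
    - [0.008, -0.007, 0]
    - [0, 0, 0]
    - [0, 0, 0]
    - [0, 0, 0]
    - [0, 0, 0]
    - [0, 0, 0]
    - [0, 0, 0]
    - [0, 0, 0]
  travel:
    - [-1, -4, 3]
    - [0, 0, 4]
    - [0, 0, 0]
    - [0, 0, 0]
    - [0, 0, 0]
    - [0, 0, 0]
    - [0, 0, 0]
    - [0, 0, 0]
  hand: [75, 65, 55, 50, 45, 40, 30, 30]

```text
time_s: 22.28
eef_pos: [0.4412, 0.3217, 0.1624]
tool_rot: [0.702, 0.712, 0.001, -0.0]
force: [0.7, -0.7, 0.4]
finger_gap: 0.0372
```

```bash
python3 -c "
from h import *
go(.6154,.0878,.32,.0137)"
```

```text
t 22.275 pos [0.4412 0.3217 0.1624] gap 0.03720343952747968 F [ 0.7 -0.7  0.4]
[[-0.014  1.     0.001]
 [ 1.     0.014  0.003]
 [ 0.003  0.002 -1.   ]]
q [-0.982  0.613  0.463  1.892 -0.399  0.726 -0.275]
tool mm [-235.9  171.1 -157.9] yaw 0.0141 tilt [ 0.0015  0.0025 -1.    ] turn tool z 0.0004
```

>>> step_arm:
  rot:
    - [0, 0, 0]
    - [0, 0, 0]
    - [0, 0, 0]
    - [0, 0, 0]
    - [0, 0, 0]
    - [0, 0, 0]
    - [0, 0, 0]
    - [0, 0, 0]
    - [0, 0, 0]
    - [0, 0, 0]
    - [0, 0, 0]
    - [0, 0, 0]
  travel:
    - [0, 0, -15]
    - [0, 0, -30]
    - [0, 0, -35]
    - [0, 0, -35]
    - [0, 0, -25]
    - [-15, 12, -10]
    - [-30, 23, 0]
    - [-37, 29, 0]
    - [-37, 29, 0]
    - [-37, 29, 0]
    - [-30, 20, 0]
    - [-15, 8, 0]
  hand: [30, 30, 30, 30, 30, 30, 30, 30, 30, 30, 30, 30]

```text
time_s: 23.78
eef_pos: [0.5991, 0.1071, 0.3179]
tool_rot: [0.703, 0.711, -0.002, 0.002]
force: [-0.5, -0.5, -3.1]
finger_gap: 0.0367
```

```bash
python3 -c "
from h import *
go(.6154,.0878,.30,.0137)"
```

```text
t 23.775 pos [0.5991 0.1071 0.3179] gap 0.03665906489921198 F [-0.5 -0.5 -3.1]
[[-0.01   1.     0.001]
 [ 1.     0.01  -0.006]
 [-0.006  0.    -1.   ]]
q [-0.573  0.541  0.575  1.532 -0.304  1.16   0.069]
tool mm [-19.3  16.1  18. ] yaw 0.0105 tilt [ 5.0e-04 -6.1e-03 -1.0e+00] turn tool z -0.0032
```

>>> step_arm:
  rot:
    - [0, 0.006, -0.003]
    - [0, 0, 0]
    - [0, 0, 0]
    - [0, 0, 0]
    - [0, 0, 0]
    - [0, 0, 0]
  travel:
    - [-10, 8, 0]
    - [-5, 5, 5]
    - [0, 0, 15]
    - [0, 0, 15]
    - [0, 0, 0]
    - [0, 0, 0]
  hand: [30, 30, 30, 30, 30, 30]

```text
time_s: 24.52
eef_pos: [0.6103, 0.0951, 0.2785]
tool_rot: [0.701, 0.713, -0.001, -0.003]
force: [-0.3, -0.1, -2.1]
finger_gap: 0.0367
```

```bash
python3 -c "
from h import *
go(.6154,.0878,.1724,.0137)"
```

```text
t 24.525 pos [0.6103 0.0951 0.2785] gap 0.03674975301323312 F [-0.3 -0.1 -2.1]
[[-0.018  1.    -0.005]
 [ 1.     0.018  0.002]
 [ 0.002 -0.005 -1.   ]]
q [-0.526  0.59   0.551  1.559 -0.337  1.094  0.125]
tool mm [ -7.6   5.5 106.1] yaw 0.0179 tilt [-0.005   0.0024 -1.    ] turn tool z 0.0042
```

>>> step_arm:
  rot:
    - [-0.005, -0.002, 0.004]
    - [0, 0, 0]
    - [0, 0, 0]
    - [0, 0, 0]
    - [0, 0, 0]
    - [0, 0, 0]
    - [0, 0, 0]
  travel:
    - [-7, 3.5, 5]
    - [0, 0, 20]
    - [0, 0, 25]
    - [0, 0, 22]
    - [0, 0, 14]
    - [0, 0, 8]
    - [0, 0, 0]
  hand: [30, 30, 30, 30, 30, 30, 30]

```text
time_s: 25.4
eef_pos: [0.6178, 0.0857, 0.1841]
tool_rot: [0.703, 0.712, 0.003, 0.003]
force: [-1.2, -0.7, -2.4]
finger_gap: 0.0369
```

```bash
python3 -c "
from h import *
go(.6154,.0878,.1724,.0137)"
```

```text
t 25.4 pos [0.6178 0.0857 0.1841] gap 0.03685711774255031 F [-1.2 -0.7 -2.4]
[[-0.013  1.     0.009]
 [ 1.     0.013 -0.001]
 [-0.001  0.009 -1.   ]]
q [-0.482  0.688  0.501  1.662 -0.403  0.887  0.192]
tool mm [ 2.1 -2.4 11.6] yaw 0.0128 tilt [ 8.7e-03 -5.0e-04 -1.0e+00] turn tool z -0.0009
```

>>> step_arm:
  rot:
    - [0.009, 0, 0]
    - [0, 0, 0]
    - [0, 0, 0]
    - [0.002, 0, 0]
    - [0, 0, 0]
    - [0, 0, 0]
  travel:
    - [2, -2, 3]
    - [0, 0, 4]
    - [0, 0, 3]
    - [0, 0, 1.5]
    - [0, 0, 1]
    - [0, 0, 0]
  hand: [30, 30, 30, 30, 30, 30]

```text
time_s: 26.15
eef_pos: [0.6171, 0.088, 0.1727]
tool_rot: [0.702, 0.712, 0.0, 0.0]
force: [-0.6, -0.0, -2.3]
finger_gap: 0.0367
```

```bash
python3 -c "
from h import *
go(.6154,.0878,.1724,.0137)"
```

```text
t 26.15 pos [0.6171 0.088  0.1727] gap 0.03673088564505255 F [-0.6 -0.  -2.3]
[[-0.013  1.     0.001]
 [ 1.     0.013 -0.   ]
 [-0.     0.001 -1.   ]]
q [-0.479  0.705  0.493  1.665 -0.411  0.876  0.195]
tool mm [-0.1 -1.7  0.3] yaw 0.0131 tilt [ 6.e-04 -0.e+00 -1.e+00] turn tool z -0.0006
```

>>> step_arm:
  rot:
    - [0, 0, 0]
    - [0, 0, 0]
  travel:
    - [0, 0, 1.2]
    - [0, 0, 0]
  hand: [30, 30]

```text
time_s: 26.4
eef_pos: [0.6175, 0.0878, 0.1727]
tool_rot: [0.703, 0.712, 0.001, 0.0]
force: [0.6, -0.0, -1.9]
finger_gap: 0.0371
```

>>> step_arm:
  rot:
    - [0, 0, 0]
    - [0, 0, 0]
  travel:
    - [0, 0, 2]
    - [0, 0, 0.5]
  hand: [30, 30]

```text
time_s: 26.65
eef_pos: [0.6177, 0.0876, 0.1724]
tool_rot: [0.703, 0.712, 0.001, 0.0]
force: [-1.3, 0.6, 0.6]
finger_gap: 0.0367
```

>>> step_arm:
  rot:
    - [0, 0, 0]
    - [0, 0, 0]
    - [0, 0, 0]
    - [0, 0, 0]
    - [0, 0, 0]
    - [0, 0, 0]
    - [0, 0, 0]
    - [0, 0, 0]
    - [0, 0, 0]
    - [0, 0, 0]
  travel:
    - [0, 0, 0.5]
    - [0, 0, 0]
    - [0, 0, 0]
    - [0, 0, 0]
    - [0, 0, 0]
    - [0, 0, -15]
    - [0, 0, -35]
    - [0, 0, -35]
    - [0, 0, -25]
    - [0, 0, 0]
  hand: [38, 42, 50, 60, 70, 75, 80, 80, 80, 80]

```text
time_s: 27.9
eef_pos: [0.619, 0.087, 0.2892]
tool_rot: [0.703, 0.711, 0.003, 0.002]
force: [-1.4, -1.0, -0.8]
finger_gap: 0.0795
```

```bash
python3 -c "
from h import *
go(.604,-.2026,.28,.0137)"; python3 m.py | sed -n '/cyl/,/rack/p;/bar/,$p'
```

```text
t 27.9 pos [0.619  0.087  0.2892] gap 0.07951954030272716 F [-1.4 -1.  -0.8]
[[-0.012  1.     0.008]
 [ 1.     0.012  0.001]
 [ 0.001  0.008 -1.   ]]
q [-0.515  0.586  0.559  1.536 -0.334  1.108  0.129]
tool mm [-289.4  -18.6    8.8] yaw 0.0122 tilt [ 7.9e-03  9.0e-04 -1.0e+00] turn tool z -0.0015
cyl tops
[281. 195.] 100 [0.599 0.068 0.186] [0.636 0.089 0.215] med [0.6131 0.0773 0.2092] circ ((0.617412269115448, 0.0847150981426239), 0.018332723528146744)
   cap 85 [0.6162 0.0778 0.2095]
[304. 194.] 187 [0.6   0.003 0.186] [0.637 0.038 0.215] med [0.6154 0.02   0.2094] circ ((0.6184225678443909, 0.020686818286776543), 0.019115958362817764)
   cap 165 [0.6179 0.0201 0.2098]
[394. 200.] 195 [ 0.586 -0.221  0.186] [ 0.623 -0.184  0.209] med [ 0.6033 -0.2018  0.1998] circ ((0.6046566367149353, -0.2035263031721115), 0.019101858139038086)
   cap 34 [ 0.6052 -0.2017  0.2046]
[104. 217.] 51 [0.551 0.492 0.185] [0.566 0.517 0.215] med [0.5562 0.4954 0.2018] circ ((0.5573509931564331, 0.5051003098487854), 0.014149791561067104)
   cap 25 [0.5571 0.4993 0.2079]
rack top / blue
bar
130 ((0.439567506313324, -0.3416304886341095), (0.019757714122533798, 0.050631776452064514), 0.48347219824790955) [ 0.4383 -0.3405  0.0142]
472 [ 0.4295 -0.3669  0.0072] [ 0.4562 -0.0795  0.0188] ((0.44277021288871765, -0.22316263616085052), (0.2874000668525696, 0.02556256391108036), 89.71066284179688) [ 0.0404881   0.99918     0.4442572  -0.24460383]
tray
233 ((0.4468737244606018, 0.11714101582765579), (0.12995371222496033, 0.07941508293151855), 88.66848754882812)
```

>>> step_arm:
  rot:
    - [0.008, -0.001, 0]
    - [0, 0, 0]
    - [0, 0, 0]
    - [0, 0, 0]
    - [0, 0, 0]
    - [0, 0, 0]
    - [0, 0, 0]
    - [0, 0, 0]
    - [0, 0, 0]
    - [0, 0, 0]
  travel:
    - [-30, -2, 0]
    - [-40, -3, 0]
    - [-45, -3, 0]
    - [-45, -3, 0]
    - [-45, -3, 0]
    - [-40, -2, 0]
    - [-25, -2, 0]
    - [-14, 0, 0]
    - [0, 0, 0]
    - [0, 0, 0]
  hand: [80, 80, 80, 80, 80, 80, 80, 80, 80, 80]

```text
time_s: 29.2
eef_pos: [0.5989, -0.1999, 0.2769]
tool_rot: [0.701, 0.713, -0.005, -0.009]
force: [0.7, -1.2, -0.1]
finger_gap: 0.0798
```

```bash
python3 -c "
from h import *
go(.6045,-.203,.16,.0137)"
```

```text
t 29.2 pos [ 0.5989 -0.1999  0.2769] gap 0.07977578912319906 F [ 0.7 -1.2 -0.1]
[[-0.017  1.    -0.02 ]
 [ 1.     0.017  0.005]
 [ 0.005 -0.02  -1.   ]]
q [-0.036  0.621  0.544  1.504 -0.335  1.132  0.592]
tool mm [ -3.8   7.9 116.8] yaw 0.0174 tilt [-0.0205  0.0049 -0.9998] turn tool z 0.0037
```

>>> step_arm:
  rot:
    - [-0.02, -0.005, 0.003]
    - [0, 0, 0]
    - [0, 0, 0]
    - [0, 0, 0]
    - [0, 0, 0]
  travel:
    - [-3, 4, 0]
    - [0, 0, 0]
    - [0, 0, 20]
    - [0, 0, 20]
    - [0, 0, 0]
  hand: [80, 80, 80, 80, 80]

```text
time_s: 29.82
eef_pos: [0.605, -0.1981, 0.2366]
tool_rot: [0.7, 0.714, 0.002, 0.0]
force: [-1.2, -0.7, 1.2]
finger_gap: 0.0798
```

```bash
python3 -c "
from h import *
go(.6045,-.203,.16,.0137)"
```

```text
t 29.825 pos [ 0.605  -0.1981  0.2366] gap 0.07979743028303403 F [-1.2 -0.7  1.2]
[[-0.021  1.     0.003]
 [ 1.     0.021  0.002]
 [ 0.002  0.003 -1.   ]]
q [-0.029  0.653  0.522  1.563 -0.366  1.022  0.617]
tool mm [-5.  -0.9 76.6] yaw 0.0208 tilt [ 0.0031  0.0019 -1.    ] turn tool z 0.0071
```

>>> step_arm:
  rot:
    - [0.003, -0.002, 0.007]
    - [0, 0, 0]
    - [0, 0, 0]
    - [0, 0, 0]
    - [0, 0, 0]
    - [0, 0, 0]
    - [0, 0, 0]
  travel:
    - [-4, -2, 0]
    - [0, 0, 0]
    - [0, 0, 20]
    - [0, 0, 25]
    - [0, 0, 20]
    - [0, 0, 8]
    - [0, 0, 0]
  hand: [80, 80, 80, 80, 80, 80, 80]

```text
time_s: 30.7
eef_pos: [0.6071, -0.2041, 0.1679]
tool_rot: [0.702, 0.712, 0.002, 0.005]
force: [-0.5, -0.2, -0.2]
finger_gap: 0.0798
```

```bash
python3 -c "
from h import *
go(.6045,-.203,.16,.0137)"
```

```text
t 30.7 pos [ 0.6071 -0.2041  0.1679] gap 0.07982788051220027 F [-0.5 -0.2 -0.2]
[[-0.014  1.     0.01 ]
 [ 1.     0.014 -0.004]
 [-0.004  0.01  -1.   ]]
q [-0.002  0.727  0.485  1.629 -0.415  0.878  0.658]
tool mm [ 1.1 -2.7  7.9] yaw 0.0138 tilt [ 0.0103 -0.0035 -0.9999] turn tool z 0.0001
```

>>> step_arm:
  rot:
    - [0.01, 0.004, 0]
    - [0, 0, 0]
    - [0, 0, 0]
    - [0, 0, 0]
    - [0, 0, 0]
    - [0, 0, 0]
    - [0, 0, 0]
    - [0, 0, 0]
  travel:
    - [1, -2, 3]
    - [0, 0, 4]
    - [0, 0, 0]
    - [0, 0, 0]
    - [0, 0, 0]
    - [0, 0, 0]
    - [0, 0, 0]
    - [0, 0, 0]
  hand: [75, 65, 55, 50, 45, 40, 30, 30]

```text
time_s: 31.7
eef_pos: [0.6062, -0.2038, 0.1633]
tool_rot: [0.702, 0.712, 0.001, 0.001]
force: [-0.7, -0.5, -0.1]
finger_gap: 0.0362
```

```bash
python3 -c "
from h import *
go(.6172,-.0432,.32,.0137)"
```

```text
t 31.7 pos [ 0.6062 -0.2038  0.1633] gap 0.036247635542899954 F [-0.7 -0.5 -0.1]
[[-0.014  1.     0.003]
 [ 1.     0.014 -0.001]
 [-0.001  0.003 -1.   ]]
q [ 1.000e-03  7.350e-01  4.820e-01  1.628e+00 -4.160e-01  8.790e-01
  6.590e-01]
tool mm [ 160.4   13.8 -156.8] yaw 0.0137 tilt [ 3.4e-03 -6.0e-04 -1.0e+00] turn tool z -0.0
```

Foot is TCP − 0.163. I lift it and carry it to the right bay.

>>> step_arm:
  rot:
    - [0, 0, 0]
    - [0, 0, 0]
    - [0, 0, 0]
    - [0, 0, 0]
    - [0, 0, 0]
    - [0, 0, 0]
    - [0, 0, 0]
    - [0, 0, 0]
    - [0, 0, 0]
    - [0, 0, 0]
    - [0, 0, 0]
    - [0, 0, 0]
  travel:
    - [0, 0, -15]
    - [0, 0, -30]
    - [0, 0, -35]
    - [0, 0, -35]
    - [0, 0, -25]
    - [12, 1, -10]
    - [24, 2, 0]
    - [30, 3, 0]
    - [30, 3, 0]
    - [25, 2, 0]
    - [15, 1, 0]
    - [8, 0, 0]
  hand: [30, 30, 30, 30, 30, 30, 30, 30, 30, 30, 30, 30]

```text
time_s: 33.2
eef_pos: [0.613, -0.049, 0.3172]
tool_rot: [0.702, 0.712, -0.0, -0.003]
force: [-0.4, 0.9, -2.8]
finger_gap: 0.0368
```

```bash
python3 -c "
from h import *
go(.6172,-.0432,.30,.0137)"
```

```text
t 33.2 pos [ 0.613  -0.049   0.3172] gap 0.03680999994368967 F [-0.4  0.9 -2.8]
[[-0.014  1.    -0.005]
 [ 1.     0.014  0.004]
 [ 0.004 -0.005 -1.   ]]
q [-0.299  0.553  0.564  1.51  -0.312  1.174  0.334]
tool mm [ 5.7  4.4 17.2] yaw 0.0143 tilt [-0.0047  0.0038 -1.    ] turn tool z 0.0006
```

>>> step_arm:
  rot:
    - [-0.005, -0.004, 0]
    - [0, 0, 0]
    - [0, 0, 0]
    - [0, 0, 0]
    - [0, 0, 0]
    - [0, 0, 0]
  travel:
    - [0, 2, 0]
    - [0, 0, 5]
    - [0, 0, 15]
    - [0, 0, 15]
    - [0, 0, 0]
    - [0, 0, 0]
  hand: [30, 30, 30, 30, 30, 30]

```text
time_s: 33.95
eef_pos: [0.6139, -0.0526, 0.2785]
tool_rot: [0.704, 0.71, -0.002, 0.0]
force: [-0.7, -0.1, -2.2]
finger_gap: 0.0368
```

```bash
python3 -c "
from h import *
go(.6172,-.0432,.1733,.0137)"
```

```text
t 33.95 pos [ 0.6139 -0.0526  0.2785] gap 0.03684727217782889 F [-0.7 -0.1 -2.2]
[[-0.009  1.    -0.002]
 [ 1.     0.009 -0.003]
 [-0.003 -0.002 -1.   ]]
q [-0.292  0.586  0.553  1.566 -0.331  1.086  0.352]
tool mm [  9.7   3.6 105.2] yaw 0.0094 tilt [-0.0019 -0.0027 -1.    ] turn tool z -0.0043
```

>>> step_arm:
  rot:
    - [-0.002, 0.003, -0.004]
    - [0, 0, 0]
    - [0, 0, 0]
    - [0, 0, 0]
    - [0, 0, 0]
    - [0, 0, 0]
    - [0, 0, 0]
    - [0, 0, 0]
  travel:
    - [8.5, 1, 0]
    - [0, 0, 5]
    - [0, 0, 20]
    - [0, 0, 25]
    - [0, 0, 22]
    - [0, 0, 14]
    - [0, 0, 8]
    - [0, 0, 0]
  hand: [30, 30, 30, 30, 30, 30, 30, 30]

```text
time_s: 34.95
eef_pos: [0.6176, -0.0423, 0.1835]
tool_rot: [0.701, 0.713, 0.003, 0.002]
force: [-0.2, -0.5, -2.7]
finger_gap: 0.0363
```

```bash
python3 -c "
from h import *
go(.6172,-.0432,.1733,.0137)"
```

```text
t 34.95 pos [ 0.6176 -0.0423  0.1835] gap 0.03633911123318092 F [-0.2 -0.5 -2.7]
[[-0.016  1.     0.007]
 [ 1.     0.016  0.001]
 [ 0.001  0.007 -1.   ]]
q [-0.273  0.682  0.495  1.674 -0.401  0.881  0.402]
tool mm [-0.9 -0.5 10.2] yaw 0.0165 tilt [ 6.6e-03  6.0e-04 -1.0e+00] turn tool z 0.0028
```

>>> step_arm:
  rot:
    - [0.007, 0, 0.002]
    - [0, 0, 0]
    - [0, 0, 0]
    - [0.002, 0, 0]
    - [0, 0, 0]
    - [0, 0, 0]
  travel:
    - [0, 0, 3]
    - [0, 0, 4]
    - [0, 0, 3]
    - [0, 0, 1.5]
    - [0, 0, 2]
    - [0, 0, 0.5]
  hand: [30, 30, 30, 30, 30, 30]

```text
time_s: 35.7
eef_pos: [0.6196, -0.0431, 0.1734]
tool_rot: [0.702, 0.712, 0.001, 0.001]
force: [1.3, -0.5, -3.1]
finger_gap: 0.0366
```

>>> step_arm:
  rot:
    - [0, 0, 0]
    - [0, 0, 0]
    - [0, 0, 0]
  travel:
    - [0, 0, 2]
    - [0, 0, 2]
    - [0, 0, 0.5]
  hand: [30, 30, 30]

```text
time_s: 36.08
eef_pos: [0.6198, -0.0436, 0.1733]
tool_rot: [0.702, 0.712, 0.002, 0.001]
force: [0.2, -0.4, -2.6]
finger_gap: 0.0365
```

>>> step_arm:
  rot:
    - [0, 0, 0]
    - [0, 0, 0]
  travel:
    - [0, -1, 3]
    - [0, 0, 0.5]
  hand: [30, 30]

```text
time_s: 36.33
eef_pos: [0.62, -0.0438, 0.1733]
tool_rot: [0.702, 0.712, 0.004, 0.002]
force: [0.1, 0.0, -2.9]
finger_gap: 0.0369
```

```bash
python3 -c "
from h import *
go(.6172,-.0432,.172,.0137);s=r.observe();print(np.round(s['effort'],2),np.round(s['qd'],4),np.round(s['ft_torque'],3))
p=shot('scene');q=p['pixels'][80:280,180:440]
cv2.imwrite('pics/s2c.png',cv2.resize(q,None,fx=3,fy=3)[:,:,::-1])"
```

```text
t 36.325 pos [ 0.62   -0.0438  0.1733] gap 0.03691134468839669 F [ 0.1  0.  -2.9]
[[-0.014  1.     0.008]
 [ 1.     0.014  0.003]
 [ 0.003  0.008 -1.   ]]
q [-0.263  0.697  0.486  1.677 -0.412  0.863  0.411]
tool mm [ 0.7 -2.8  1.3] yaw 0.014 tilt [ 0.0083  0.0032 -1.    ] turn tool z 0.0003
[ 0.000e+00 -5.597e+01  8.010e+00 -1.733e+01 -2.000e-02 -4.000e-02
  0.000e+00] [ 0.0036 -0.0014 -0.0039 -0.0097 -0.0022 -0.0164 -0.0002] [0.021 0.027 0.   ]
```

View pics/s2c.png

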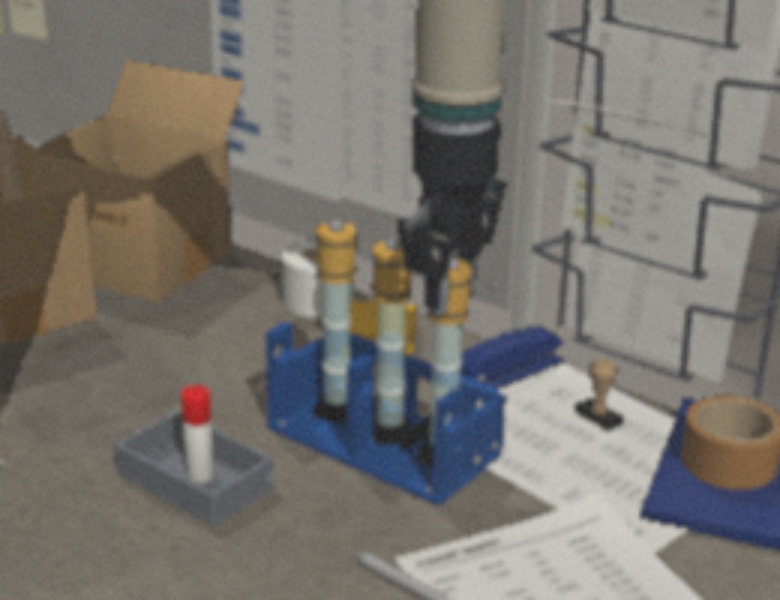

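All three columns look upright in the rack (heads at about (335,250), (390,272), (455,290)). The last one is still held, about 1 mm above the floor.

>>> step_arm:
  rot:
    - [0.008, -0.003, 0]
    - [0, 0, 0]
  travel:
    - [0, -2, 4]
    - [0, 0, 0]
  hand: [30, 30]

```text
time_s: 36.62
eef_pos: [0.6218, -0.044, 0.1736]
tool_rot: [0.702, 0.712, 0.003, 0.003]
force: [0.2, 0.3, -2.8]
finger_gap: 0.0369
```

>>> step_arm:
  rot:
    - [0.004, 0, 0]
    - [0, 0, 0]
  travel:
    - [0, -3, 7]
    - [0, -1, 0]
  hand: [30, 30]

```text
time_s: 36.88
eef_pos: [0.6225, -0.0449, 0.174]
tool_rot: [0.702, 0.712, 0.006, 0.006]
force: [0.4, 0.7, -3.7]
finger_gap: 0.0368
```

```bash
python3 -c "
from h import *
go(.6172,-.0432,.172,.0137);s=r.observe();print(np.round(s['effort'],2),np.round(s['qd'],4),np.round(s['ft_torque'],3))
"
```

```text
t 36.875 pos [ 0.6225 -0.0449  0.174 ] gap 0.036828083799414005 F [ 0.4  0.7 -3.7]
[[-0.015  1.     0.017]
 [ 1.     0.015  0.001]
 [ 0.001  0.017 -1.   ]]
q [-0.263  0.695  0.487  1.678 -0.413  0.855  0.413]
tool mm [ 1.7 -5.3  2. ] yaw 0.0146 tilt [ 0.0167  0.0011 -0.9999] turn tool z 0.0009
[ 1.800e-01 -5.719e+01  8.350e+00 -1.784e+01 -3.000e-02  0.000e+00
  1.000e-02] [-0.0013 -0.0325  0.0011 -0.0056  0.0084  0.0008 -0.0039] [-0.011  0.069 -0.019]
```

>>> step_arm:
  rot:
    - [0.017, 0, 0]
    - [0, 0, 0]
    - [0, 0, 0]
  travel:
    - [0, -4, -8]
    - [0, 0, 0]
    - [0, 0, 0]
  hand: [30, 30, 30]

```text
time_s: 37.25
eef_pos: [0.6169, -0.0447, 0.1798]
tool_rot: [0.702, 0.712, -0.002, -0.002]
force: [0.0, -0.1, -2.7]
finger_gap: 0.0367
```

```bash
python3 -c "
from h import *
go(.6172,-.0432,.172,.0137);s=r.observe();print(np.round(s['effort'],2),np.round(s['qd'],4),np.round(s['ft_torque'],3))
"
```

```text
t 37.25 pos [ 0.6169 -0.0447  0.1798] gap 0.03666609166670094 F [ 0.  -0.1 -2.7]
[[-0.015  1.    -0.005]
 [ 1.     0.015  0.   ]
 [ 0.    -0.005 -1.   ]]
q [-0.267  0.692  0.495  1.667 -0.4    0.89   0.403]
tool mm [1.5 0.3 7.8] yaw 0.0146 tilt [-5.1e-03  3.0e-04 -1.0e+00] turn tool z 0.0009
[ 7.000e-02 -5.574e+01  8.060e+00 -1.726e+01  2.000e-02  2.000e-02
 -0.000e+00] [-0.001   0.0056  0.0014 -0.0041  0.0011 -0.0001 -0.0008] [-0.079  0.002  0.037]
```

>>> step_arm:
  rot:
    - [-0.005, 0, 0]
    - [0, 0, 0]
    - [0, 0, 0]
    - [0, 0, 0]
  travel:
    - [1, 0, 5]
    - [0, 0, 4]
    - [0, 0, 0]
    - [0, 0, 0]
  hand: [30, 30, 30, 30]

```text
time_s: 37.75
eef_pos: [0.6174, -0.0443, 0.1733]
tool_rot: [0.702, 0.712, 0.001, 0.0]
force: [-0.2, -0.2, -0.9]
finger_gap: 0.0366
```

Contact has begun and the tool is level. I release, then rise.

>>> step_arm:
  rot:
    - [0, 0, 0]
    - [0, 0, 0]
    - [0, 0, 0]
    - [0, 0, 0]
    - [0, 0, 0]
    - [0, 0, 0]
    - [0, 0, 0]
    - [0, 0, 0]
    - [0, 0, 0]
    - [0, 0, 0]
  travel:
    - [0, 0, 1]
    - [0, 0, 0]
    - [0, 0, 0]
    - [0, 0, 0]
    - [0, 0, 0]
    - [0, 0, -15]
    - [0, 0, -35]
    - [0, 0, -35]
    - [0, 0, -25]
    - [0, 0, 0]
  hand: [38, 42, 50, 60, 70, 75, 80, 80, 80, 80]

```text
time_s: 39.0
eef_pos: [0.6179, -0.045, 0.2888]
tool_rot: [0.702, 0.712, 0.002, 0.002]
force: [0.2, -0.3, 0.2]
finger_gap: 0.0802
```

```bash
python3 m.py; python3 -c "
from h import *
go(.44,-.3,.28,.0137)
for n in('top','scene'):
  p=shot(n)
  for l in('rack','hole_right','hole_middle','hole_left','bar_grip','bar_neck','bar_tip','stamp'): pin(p,l)"
```

```text
cyl tops
[274. 192.] 86 [0.6   0.079 0.186] [0.636 0.104 0.215] med [0.62   0.0956 0.2099] circ ((0.6178185343742371, 0.08858353644609451), 0.018076378852128983)
   cap 83 [0.6201 0.0941 0.2102]
[104. 217.] 50 [0.551 0.493 0.185] [0.566 0.518 0.214] med [0.5564 0.4954 0.2024] circ ((0.5573948621749878, 0.5054944753646851), 0.014330696314573288)
   cap 25 [0.5573 0.4994 0.2076]
rack top / blue
0.103 11 [0.5732 0.1217 0.108 ] [0.5866 0.1271 0.1125] [0.5811 0.125  0.1101]
0.07 11 [0.6212 0.1193 0.0705] [0.6355 0.1255 0.0744] [0.627  0.1223 0.0716]
0.07 11 [0.6011 0.1188 0.0701] [0.6156 0.1273 0.0747] [0.6081 0.1229 0.0718]
backrail ((0.64694744348526, 0.12399088591337204), (0.02870844677090645, 0.0036622865591198206), 1.7298153638839722) [ 0.9993266  -0.03669253  0.6502065   0.12495892]
glue
bar
131 ((0.43949708342552185, -0.34139952063560486), (0.01977323368191719, 0.04907682165503502), 0.15681248903274536) [ 0.4383 -0.3397  0.0132]
483 [ 0.427  -0.3659  0.007 ] [ 0.4562 -0.0794  0.0196] ((0.4490392506122589, -0.2228822112083435), (0.28690680861473083, 0.027175845578312874), 85.9017562
[... 284 characters left out ...]
1.     0.014  0.   ]
 [ 0.     0.003 -1.   ]]
q [-0.303  0.579  0.555  1.55  -0.33   1.104  0.341]
tool mm [-252.9 -180.8    7. ] yaw 0.014 tilt [ 2.6e-03  2.0e-04 -1.0e+00] turn tool z 0.0003
hole_right 0.66 [ 0.5751 -0.0805  0.0894]
hole_left 0.62 [0.5709 0.127  0.083 ]
bar_grip 0.65 [ 0.4396 -0.3479  0.008 ]
bar_neck 0.9 [ 0.4401 -0.3071  0.0058]
bar_tip 0.7 [ 0.4511 -0.076   0.005 ]
rack 0.67 [ 0.6158  0.0239 -0.0047]
hole_right 0.95 [ 0.573  -0.079   0.0851]
hole_middle 0.71 [0.5729 0.023  0.0859]
hole_left 0.57 [0.5764 0.1271 0.0878]
bar_grip 0.55 [ 0.4411 -0.3374  0.0043]
bar_neck 0.64 [ 0.4428 -0.3067  0.0071]
bar_tip 0.56 [ 0.4499 -0.0784  0.0086]
stamp 0.7 [ 0.7867 -0.1192 -0.0008]
```

>>> step_arm:
  rot:
    - [0, 0, 0]
    - [0, 0, 0]
    - [0, 0, 0]
    - [0, 0, 0]
    - [0, 0, 0]
    - [0, 0, 0]
    - [0, 0, 0]
    - [0, 0, 0]
    - [0, 0, 0.18]
    - [0, 0, 0.18]
    - [0, 0, 0.18]
    - [0, 0, 0.18]
  travel:
    - [-30, -18, 0]
    - [-40, -24, 0]
    - [-44, -26, 0]
    - [-44, -26, 0]
    - [-44, -26, 0]
    - [-44, -26, 0]
    - [-36, -20, 0]
    - [-18, -10, 0]
    - [0, 0, 0]
    - [0, 0, 0]
    - [0, 0, 0]
    - [0, 0, 0]
  hand: [80, 80, 80, 80, 70, 60, 60, 60, 60, 60, 60, 60]

```text
time_s: 41.45
eef_pos: [0.4404, -0.3577, 0.2867]
tool_rot: [0.912, 0.409, 0.001, 0.002]
force: [0.1, 0.5, 0.3]
finger_gap: 0.06
```

>>> step_arm:
  rot:
    - [0, 0, 0.18]
    - [0, 0, 0.18]
    - [0, 0, 0.18]
    - [0, 0, 0.18]
    - [0, 0, 0.18]
    - [0, 0, 0.18]
    - [0, 0, 0.18]
    - [0, 0, 0.18]
    - [0, 0, 0.18]
    - [0, 0, 0.18]
    - [0, 0, 0.18]
    - [0, 0, 0.18]
  travel:
    - [0, 0, 0]
    - [0, 0, 0]
    - [0, 0, 0]
    - [0, 0, 0]
    - [0, 0, 0]
    - [0, 0, 0]
    - [0, 0, 0]
    - [0, 0, 0]
    - [0, 0, 0]
    - [0, 0, 0]
    - [0, 0, 0]
    - [0, 0, 0]
  hand: [60, 60, 60, 60, 60, 60, 60, 60, 60, 60, 60, 60]

```text
time_s: 42.95
eef_pos: [0.4423, -0.3566, 0.2873]
tool_rot: [0.769, -0.639, 0.003, -0.001]
force: [-0.5, -0.4, 0.2]
finger_gap: 0.0604
```

```bash
python3 m.py; python3 -c "
from h import *
go(.4396,-.3515,.12,-.0405-np.pi)
p=shot('scene')
for l in('hole_right','hole_middle','hole_left','bar_grip','bar_neck','bar_tip'): pin(p,l)
p=shot('wrist','w2.png');pin(p,'bar_grip');pin(p,'bar_neck')"
```

```text
cyl tops
[277. 194.] 195 [0.598 0.068 0.186] [0.636 0.104 0.215] med [0.6144 0.0857 0.2093] circ ((0.6170479655265808, 0.08662400394678116), 0.019054556265473366)
   cap 174 [0.6166 0.0863 0.2097]
[304. 194.] 186 [0.6   0.003 0.185] [0.636 0.037 0.215] med [0.6151 0.0201 0.2094] circ ((0.6179665327072144, 0.021147701889276505), 0.019320430234074593)
   cap 166 [0.6177 0.0203 0.2096]
[330. 195.] 187 [ 0.597 -0.061  0.185] [ 0.635 -0.027  0.215] med [ 0.6136 -0.0439  0.2095] circ ((0.6160262227058411, -0.04408424347639084), 0.019417930394411087)
   cap 171 [ 0.6154 -0.044   0.2096]
[104. 217.] 48 [0.55  0.491 0.185] [0.566 0.518 0.215] med [0.5567 0.4952 0.2024] circ ((0.5567423701286316, 0.5049925446510315), 0.014026102609932423)
   cap 24 [0.5567 0.4992 0.2083]
rack top / blue
0.103 43 [0.5593 0.1183 0.1068] [0.5871 0.1273 0.1136] [0.5727 0.1226 0.1101]
0.103 44 [0.5598 0.0169 0.1051] [0.5875 0.0253 0.1142] [0.5737 0.0212 0.1101]
0.103 37 [ 0.5609 -0.0825  0.104 ] [ 0.5884 -0.0742  0.1137] [ 0.5754 -0.079   0.109 ]
0.07 44 [0.6484 0.0472 0.0742] [0.6578 0.0804 0.0815] [0.6531 0.0635 
[... 533 characters left out ...]
, 0.17786142230033875), (0.008305978029966354, 0.015486790798604488), 44.88505172729492)
t 43.0 pos [ 0.4423 -0.3566  0.2872] gap 0.05980220302014324 F [0.9 0.1 0.5]
[[ 0.179 -0.984  0.006]
 [-0.984 -0.179 -0.002]
 [ 0.003 -0.006 -1.   ]]
q [-0.056  0.775  1.291  1.703 -0.784  1.278 -1.554]
tool mm [ -6.    2.7 167.2] yaw -2.9618 tilt [ 0.0063 -0.0021 -1.    ] turn tool z 0.2203
hole_right 0.86 [ 0.5724 -0.0801  0.0841]
hole_middle 0.87 [0.5725 0.0221 0.0826]
hole_left 0.95 [0.5756 0.1252 0.0872]
bar_grip 0.95 [ 0.4399 -0.3406  0.0064]
bar_neck 0.86 [ 0.4419 -0.3055  0.005 ]
bar_tip 0.81 [ 0.4505 -0.0784  0.0045]
bar_grip 0.64 [ 0.4375 -0.3411  0.0124]
bar_neck 0.68 [ 0.4419 -0.3053  0.0036]
```

View pics/w2.png

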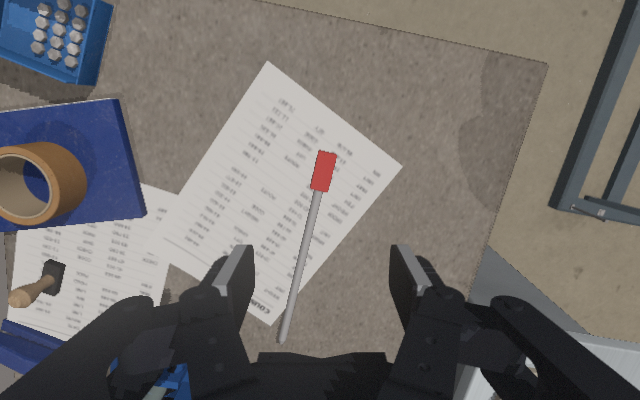

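All three columns stand in their bays. The wrist view shows the bar's grip at (323,172) and its tip at (282,340). Joint 3 is near its limit at 1.29, so I descend first, which lowers it, before the last turn.

>>> step_arm:
  rot:
    - [0.006, -0.003, 0]
    - [0, 0, 0]
    - [0, 0, 0]
    - [0, 0, 0]
    - [0, 0, 0]
  travel:
    - [0, 0, 30]
    - [0, 0, 45]
    - [0, 0, 45]
    - [0, 0, 20]
    - [0, 0, 0]
  hand: [60, 60, 60, 60, 60]

```text
time_s: 44.12
eef_pos: [0.4452, -0.3582, 0.1454]
tool_rot: [0.773, -0.635, 0.006, -0.005]
force: [0.2, 0.3, 0.3]
finger_gap: 0.06
```

```bash
python3 -c "
from h import *
go(.4393,-.351,.10,-.0405-np.pi)"
```

```text
t 44.125 pos [ 0.4452 -0.3582  0.1454] gap 0.059961139130322694 F [0.2 0.3 0.3]
[[ 0.194 -0.981  0.015]
 [-0.981 -0.194 -0.001]
 [ 0.004 -0.015 -1.   ]]
q [ 0.021  0.918  1.12   1.855 -0.992  1.043 -1.383]
tool mm [-8.4  5.1 45.3] yaw -2.9467 tilt [ 1.540e-02 -9.000e-04 -9.999e-01] turn tool z 0.2354
```

Joint 5 is now near its limit at −0.99, so this half-turned posture is poor. The earlier scene picture shows no camera housing beside the wrist, so I turn back to the original orientation.

>>> step_arm:
  rot:
    - [0, 0, -0.18]
    - [0, 0, -0.18]
    - [0, 0, -0.18]
    - [0, 0, -0.18]
    - [0, 0, -0.18]
    - [0, 0, -0.18]
    - [0, 0, -0.18]
    - [0, 0, -0.18]
    - [0, 0, -0.18]
    - [0, 0, -0.18]
    - [0, 0, -0.18]
    - [0, 0, -0.18]
  travel:
    - [0, 0, 0]
    - [0, 0, 0]
    - [0, 0, 0]
    - [0, 0, 0]
    - [0, 0, 0]
    - [0, 0, 0]
    - [0, 0, 0]
    - [0, 0, 0]
    - [0, 0, 0]
    - [0, 0, 0]
    - [0, 0, 0]
    - [0, 0, 0]
  hand: [60, 60, 60, 60, 60, 60, 60, 60, 60, 60, 60, 60]

```text
time_s: 45.62
eef_pos: [0.4502, -0.3749, 0.1702]
tool_rot: [0.91, 0.413, 0.011, 0.023]
force: [-0.4, -0.8, -0.3]
finger_gap: 0.0604
```

>>> step_arm:
  rot:
    - [0, 0, -0.18]
    - [0, 0, -0.18]
    - [0, 0, -0.18]
    - [0, 0, -0.15]
    - [0, 0, 0]
    - [0, 0, 0]
  travel:
    - [0, 0, 0]
    - [0, 0, 0]
    - [0, 0, 0]
    - [0, 0, 0]
    - [0, 0, 0]
    - [0, 0, 0]
  hand: [60, 60, 60, 60, 60, 60]

```text
time_s: 46.38
eef_pos: [0.4505, -0.3847, 0.182]
tool_rot: [0.713, 0.701, -0.0, 0.036]
force: [0.4, 0.4, -1.2]
finger_gap: 0.0599
```

```bash
python3 m.py | sed -n '/^bar/,$p'; python3 -c "
from h import *
go(.4393,-.351,.10,-.0405)"
```

```text
bar
131 ((0.43960732221603394, -0.3409430682659149), (0.019807379692792892, 0.050022441893815994), 0.423202782869339) [ 0.4383 -0.3402  0.0132]
473 [ 0.4295 -0.3659  0.007 ] [ 0.4562 -0.0794  0.0184] ((0.4426698684692383, -0.22255083918571472), (0.28665870428085327, 0.023045720532536507), 89.04553985595703) [ 0.0402806   0.9991884   0.44420928 -0.24444681]
tray
233 ((0.4469118118286133, 0.11701102554798126), (0.13005967438220978, 0.07952427864074707), 88.6389389038086)
t 46.425 pos [ 0.4505 -0.3847  0.182 ] gap 0.05956769172076917 F [-0.3 -1.4  0.4]
[[ 0.018  0.999  0.05 ]
 [ 0.999 -0.015 -0.051]
 [-0.05   0.051 -0.997]]
q [ 0.399  0.602  0.395  1.813 -0.329  0.717  0.95 ]
tool mm [ 37.6 -15.8  79.5] yaw -0.0151 tilt [ 0.0498 -0.0513 -0.9974] turn tool z 0.0254
```

>>> step_arm:
  rot:
    - [0.051, 0.05, 0.025]
    - [0, 0, 0]
    - [0, 0, 0]
    - [0, 0, 0]
    - [0, 0, 0]
    - [0, 0, 0]
  travel:
    - [0, 0, 0]
    - [0, 0, 0]
    - [16, -5, 0]
    - [12, -4, 25]
    - [0, 0, 25]
    - [0, 0, 0]
  hand: [60, 60, 60, 60, 60, 60]

```text
time_s: 47.18
eef_pos: [0.4405, -0.3502, 0.1317]
tool_rot: [0.723, 0.691, 0.0, -0.001]
force: [-0.3, 0.3, -0.5]
finger_gap: 0.0599
```

```bash
python3 -c "
from h import *
go(.4393,-.351,.06,-.0405)"
```

```text
t 47.175 pos [ 0.4405 -0.3502  0.1317] gap 0.05985959070684088 F [-0.3  0.3 -0.5]
[[ 0.044  0.999 -0.   ]
 [ 0.999 -0.044  0.001]
 [ 0.001 -0.001 -1.   ]]
q [ 0.386  0.666  0.37   1.865 -0.365  0.678  0.927]
tool mm [-0.9 -1.1 71.7] yaw -0.0441 tilt [-5.0e-04  1.4e-03 -1.0e+00] turn tool z -0.0036
```

Well aligned. I descend over the grip to a TCP height of about 25 mm, then check again.

>>> step_arm:
  rot:
    - [0, 0, -0.003]
    - [0, 0, 0]
    - [0, 0, 0]
    - [0, 0, 0]
    - [0, 0, 0]
    - [0, 0, 0]
    - [0, 0, 0]
  travel:
    - [0, -2, 15]
    - [0, 0, 30]
    - [0, 0, 30]
    - [0, 0, 20]
    - [0, 0, 10]
    - [0, 0, 0]
    - [0, 0, 0]
  hand: [60, 60, 60, 60, 60, 50, 50]

```text
time_s: 48.05
eef_pos: [0.4396, -0.3506, 0.0265]
tool_rot: [0.721, 0.693, 0.001, 0.003]
force: [0.2, -0.4, 0.3]
finger_gap: 0.0497
```

```bash
python3 -c "
from h import *
go(.4393,-.351,.004,-.0405)
p=shot('wrist','w3.png');pin(p,'bar_grip');pin(p,'bar_neck')"
```

```text
t 48.05 pos [ 0.4396 -0.3506  0.0265] gap 0.04967660597836387 F [ 0.2 -0.4  0.3]
[[ 0.041  0.999  0.005]
 [ 0.999 -0.041 -0.003]
 [-0.003  0.005 -1.   ]]
q [ 0.459  0.822  0.259  1.92  -0.448  0.449  1.004]
tool mm [-0.3 -0.4 22.5] yaw -0.0406 tilt [ 0.0053 -0.0035 -1.    ] turn tool z -0.0001
bar_grip 0.85 [ 0.4401 -0.3399  0.0083]
bar_neck 0.95 [ 0.4408 -0.3076  0.0038]
```

View pics/w3.png

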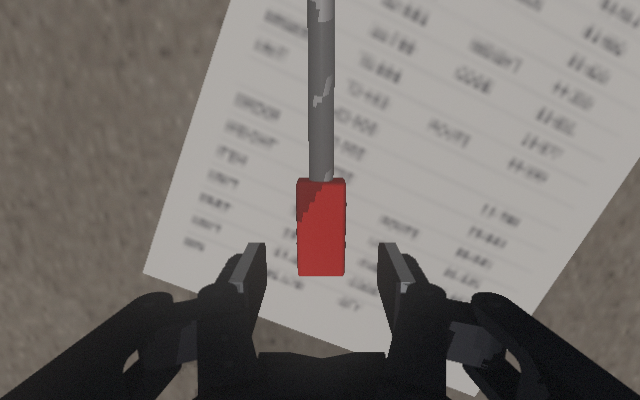

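>>> step_arm:
  rot:
    - [0.005, 0.003, 0]
    - [0, 0, 0]
    - [0, 0, 0]
    - [0, 0, 0]
    - [0, 0, 0]
  travel:
    - [3, 0, 6]
    - [0, 0, 10]
    - [0, 0, 7]
    - [0, 0, 3]
    - [0, 0, 0]
  hand: [50, 50, 50, 50, 50]

```text
time_s: 48.82
eef_pos: [0.4401, -0.3473, -0.001]
tool_rot: [0.721, 0.693, 0.0, 0.0]
force: [-0.9, -0.1, -0.2]
finger_gap: 0.0497
```

```bash
python3 -c "
from h import *
go(.4393,-.348,.001,-.0405)"
```

```text
t 48.825 pos [ 0.4401 -0.3473 -0.001 ] gap 0.049694784708343986 F [-0.9 -0.1 -0.2]
[[ 0.04   0.999  0.001]
 [ 0.999 -0.04  -0.   ]
 [-0.     0.001 -1.   ]]
q [ 0.471  0.868  0.232  1.922 -0.464  0.403  1.013]
tool mm [-0.7 -0.8 -2. ] yaw -0.0402 tilt [ 7.e-04 -2.e-04 -1.e+00] turn tool z 0.0003
```

>>> step_arm:
  rot:
    - [0, 0, 0]
    - [0, 0, 0]
    - [0, 0, 0]
    - [0, 0, 0]
    - [0, 0, 0]
    - [0, 0, 0]
  travel:
    - [0, 0, -3]
    - [0, 0, 0]
    - [0, 0, 0]
    - [0, 0, 0]
    - [0, 0, 0]
    - [0, 0, 0]
  hand: [45, 35, 28, 18, 10, 10]

```text
time_s: 49.58
eef_pos: [0.4404, -0.3477, 0.003]
tool_rot: [0.721, 0.693, 0.0, 0.001]
force: [0.1, -0.4, 1.4]
finger_gap: 0.022
```

```bash
python3 -c "
from h import *
go(.4393,-.385,.081,-.0405)"
```

```text
t 49.575 pos [ 0.4404 -0.3477  0.003 ] gap 0.022008414298591922 F [ 0.1 -0.4  1.4]
[[ 0.04   0.999  0.002]
 [ 0.999 -0.04  -0.001]
 [-0.001  0.002 -1.   ]]
q [ 0.468  0.862  0.236  1.921 -0.462  0.409  1.012]
tool mm [-37.4   0.5 -77.9] yaw -0.0402 tilt [ 0.0017 -0.001  -1.    ] turn tool z 0.0003
```

>>> step_arm:
  rot:
    - [0, 0, 0]
    - [0, 0, 0]
    - [0, 0, 0]
    - [0, 0, 0]
    - [0, 0, 0]
    - [0, 0, 0]
    - [0, 0, -0.02]
    - [0, 0, -0.02]
    - [0, 0, -0.014]
    - [0, 0, 0]
    - [0, 0, 0]
    - [0, 0, 0]
  travel:
    - [0, 0, -10]
    - [0, 0, -20]
    - [-15, 0, -20]
    - [-20, 0, -20]
    - [-15, 0, -10]
    - [-3, 15, 0]
    - [0, 25, 0]
    - [0, 30, 0]
    - [0, 30, 0]
    - [0, 20, 0]
    - [0, 12, 0]
    - [0, 0, 0]
  hand: [10, 10, 10, 10, 10, 10, 10, 10, 10, 10, 10, 10]

```text
time_s: 51.08
eef_pos: [0.572, -0.4043, 0.0907]
tool_rot: [0.702, 0.712, -0.001, 0.001]
force: [-0.2, 1.1, -1.2]
finger_gap: 0.0222
```

```bash
cat > b.py <<'E'
from h import *
go(.5798,-.40,.081,.0137)
p=shot('top');X=pts(p);x,y,z=[X[...,i] for i in range(3)]
hsv=cv2.cvtColor(p["pixels"],cv2.COLOR_RGB2HSV)
m=(x>.5)&(x<.64)&(y>-.45)&(y<-.088)&(z>.06)&(z<.11)
for P,c in clusters(X,m,30):
    print(len(P),P.min(0).round(4),P.max(0).round(4))
    for lo in np.arange(-.4,-.08,.03):
        q=P[(P[:,1]>=lo)&(P[:,1]<lo+.03)]
        if len(q)>4: print('  y',np.round(lo+.015,3),len(q),'x mid',(q[:,0].min()/2+q[:,0].max()/2).round(4),'mean',q[:,0].mean().round(4),'z med/max',np.median(q[:,2]).round(4),np.quantile(q[:,2],.9).round(4))
for n in('top','scene'):
    if n=='scene': p=shot(n,'s3.png')
    for l in('hole_right','hole_middle','hole_left','bar_tip','bar_neck'): pin(p,l)
E
python3 b.py
```

```text
t 51.075 pos [ 0.572  -0.4043  0.0907] gap 0.022196297459312415 F [-0.2  1.1 -1.2]
[[-0.014  1.     0.   ]
 [ 1.     0.014 -0.003]
 [-0.003  0.    -1.   ]]
q [ 0.384  0.884  0.355  1.481 -0.367  0.84   0.879]
tool mm [4.2 7.8 9.7] yaw 0.0139 tilt [ 5.0e-04 -3.1e-03 -1.0e+00] turn tool z 0.0002
541 [ 0.5476 -0.4116  0.0887] [ 0.5954 -0.1349  0.11  ]
  y -0.385 116 x mid 0.5715 mean 0.5708 z med/max 0.101 0.1047
  y -0.355 55 x mid 0.5708 mean 0.5705 z med/max 0.0977 0.1017
  y -0.325 55 x mid 0.5703 mean 0.5702 z med/max 0.0981 0.1002
  y -0.295 55 x mid 0.5701 mean 0.5699 z med/max 0.0976 0.1004
  y -0.265 55 x mid 0.5703 mean 0.5698 z med/max 0.0968 0.1007
  y -0.235 49 x mid 0.5698 mean 0.5689 z med/max 0.0969 0.0993
  y -0.205 44 x mid 0.5683 mean 0.5679 z med/max 0.097 0.0995
  y -0.175 44 x mid 0.5679 mean 0.5678 z med/max 0.0964 0.0991
  y -0.145 38 x mid 0.5678 mean 0.5675 z med/max 0.0968 0.0994
hole_right 0.92 [ 0.5738 -0.0861  0.0889]
hole_middle 0.58 [0.5698 0.0247 0.0853]
hole_left 0.7 [0.5729 0.1284 0.0856]
bar_tip 0.9 [ 0.5656 -0.1327  0.0894]
bar_neck 0.79 [ 0.5692 -0.3639  0.0922]
hole_right 0.88 [ 0.5724 -0.0782  0.0843]
hole_middle 0.89 [0.5737 0.0245 0.082 ]
hole_left 0.57 [0.5764 0.128  0.086 ]
bar_tip 0.97 [ 0.5662 -0.136   0.0928]
bar_neck 0.79 [ 0.5705 -0.3657  0.0903]
```

>>> step_arm:
  rot:
    - [0, 0.003, 0]
    - [0, 0, 0]
    - [0, 0, 0]
    - [0, 0, 0]
    - [0, 0, 0]
  travel:
    - [0, 6, 5]
    - [8, 2, 4]
    - [15, 0, 0]
    - [7, 0, 0]
    - [0, 0, 0]
  hand: [10, 10, 10, 10, 10]

```text
time_s: 52.3
eef_pos: [0.5799, -0.3708, 0.0806]
tool_rot: [0.702, 0.712, 0.001, -0.001]
force: [0.3, -0.3, -1.6]
finger_gap: 0.0226
```

```bash
sed -i 's/go(.5798,-.40,/go(.5796,-.37,/' b.py; python3 b.py
```

```text
t 52.3 pos [ 0.5799 -0.3708  0.0806] gap 0.022581517200940503 F [ 0.3 -0.3 -1.6]
[[-0.014  1.    -0.   ]
 [ 1.     0.014  0.002]
 [ 0.002 -0.    -1.   ]]
q [ 0.338  0.883  0.35   1.522 -0.378  0.806  0.849]
tool mm [ 0.8 -0.3 -0.4] yaw 0.0143 tilt [-3.0e-04  1.8e-03 -1.0e+00] turn tool z 0.0006
512 [ 0.5566 -0.3753  0.0792] [ 0.6042 -0.1028  0.1099]
  y -0.385 12 x mid 0.5826 mean 0.5842 z med/max 0.091 0.0933
  y -0.355 123 x mid 0.5804 mean 0.58 z med/max 0.0918 0.0989
  y -0.325 46 x mid 0.5775 mean 0.5783 z med/max 0.0884 0.0923
  y -0.295 44 x mid 0.5783 mean 0.5781 z med/max 0.0887 0.0919
  y -0.265 43 x mid 0.5781 mean 0.5778 z med/max 0.0886 0.0906
  y -0.235 44 x mid 0.5779 mean 0.5776 z med/max 0.0889 0.0916
  y -0.205 44 x mid 0.5775 mean 0.5775 z med/max 0.088 0.0899
  y -0.175 54 x mid 0.5762 mean 0.5759 z med/max 0.0873 0.0901
  y -0.145 56 x mid 0.5761 mean 0.5758 z med/max 0.0868 0.0898
  y -0.115 46 x mid 0.5759 mean 0.5755 z med/max 0.0873 0.0907
hole_right 0.81 [ 0.5775 -0.0859  0.0901]
hole_middle 0.69 [0.571  0.021  0.0847]
hole_left 0.69 [0.5728 0.1276 0.0833]
bar_tip 0.93 [ 0.5774 -0.0989  0.0829]
bar_neck 0.69 [ 0.5807 -0.3287  0.0846]
hole_right 0.7 [ 0.5767 -0.0792  0.0872]
hole_middle 0.63 [0.5735 0.0216 0.0834]
hole_left 0.96 [0.5777 0.1254 0.0852]
bar_tip 0.85 [ 0.5707 -0.1022  0.0832]
bar_neck 0.59 [ 0.5803 -0.3311  0.0847]
```

>>> step_arm:
  rot:
    - [0, 0, 0]
    - [0, 0, 0]
    - [0, 0, 0]
    - [0, 0, 0]
    - [0, 0, 0]
    - [0, 0, 0]
  travel:
    - [6, 0, -1]
    - [8, 0, 0]
    - [8, 0, 0]
    - [8, 0, 0]
    - [8, 0, 0]
    - [0, 0, 0]
  hand: [10, 10, 10, 10, 10, 10]

```text
time_s: 53.65
eef_pos: [0.5793, -0.3301, 0.0815]
tool_rot: [0.702, 0.712, 0.001, -0.001]
force: [-0.1, -0.1, -1.3]
finger_gap: 0.0223
```

```bash
python3 -c "
from h import *
s,R=st();y=s['eef_pos'][1]
go(.5752-.0137*(y+.079),y,.0815,.0137)
p=shot('scene');q=p['pixels'][120:320,240:500]
cv2.imwrite('pics/s4c.png',cv2.resize(q,None,fx=3,fy=3,interpolation=cv2.INTER_CUBIC)[:,:,::-1])"
```

```text
t 53.65 pos [ 0.5793 -0.3301  0.0815] gap 0.022265525835773698 F [-0.1 -0.1 -1.3]
[[-0.014  1.    -0.   ]
 [ 1.     0.014  0.003]
 [ 0.003 -0.    -1.   ]]
q [ 0.279  0.856  0.351  1.589 -0.387  0.767  0.814]
t 53.65 pos [ 0.5793 -0.3301  0.0815] gap 0.022265525835773698 F [-0.1 -0.1 -1.3]
[[-0.014  1.    -0.   ]
 [ 1.     0.014  0.003]
 [ 0.003 -0.    -1.   ]]
q [ 0.279  0.856  0.351  1.589 -0.387  0.767  0.814]
tool mm [ 0.  -0.7  0. ] yaw 0.014 tilt [-2.0e-04  2.5e-03 -1.0e+00] turn tool z 0.0003
```

View pics/s4c.png

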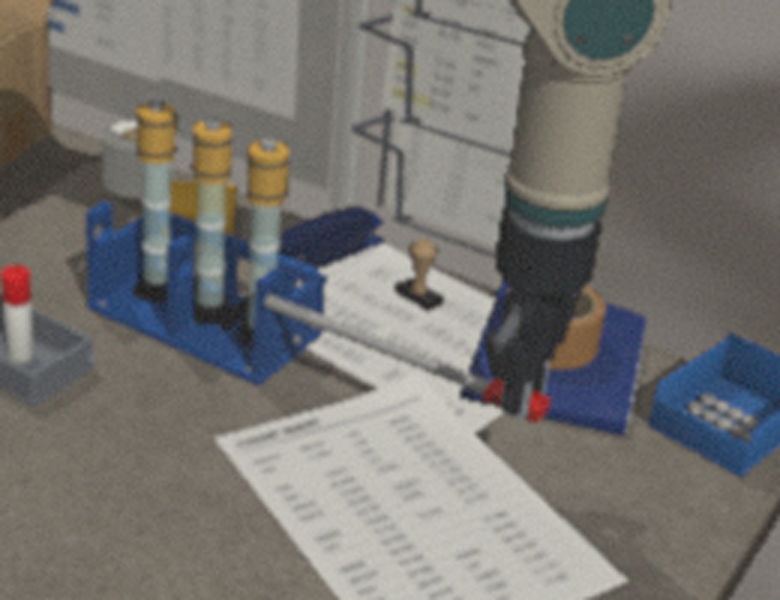

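The picture shows the bar reaching the right eye (tip near (268,302)). I check with depth whether it is really inside the hole, and view a close crop.

```bash
python3 -c "
from h import *
p=shot('top','t4.png');X=pts(p);x,y,z=[X[...,i] for i in range(3)]
for lo in np.arange(-.12,-.04,.006):
    m=(y>=lo)&(y<lo+.006)&(x>.54)&(x<.596)&(z>.06)
    q=X[m]
    if len(q):print(lo.round(3),len(q),'x',q[:,0].min().round(4),q[:,0].max().round(4),'z',q[:,2].min().round(3),np.median(q[:,2]).round(3),q[:,2].max().round(3))
s=shot('scene')
a=cv2.resize(p['pixels'][150:250,260:420],(640,400),interpolation=cv2.INTER_CUBIC)
b=cv2.resize(s['pixels'][180:255,265:385],(640,400),interpolation=cv2.INTER_CUBIC)[:,:]
cv2.imwrite('pics/c5.png',cv2.resize(np.vstack([a,b]),(480,600))[:,:,::-1])"
```

```text
-0.12 11 x 0.5703 0.581 z 0.082 0.087 0.092
-0.114 14 x 0.5702 0.5808 z 0.085 0.089 0.093
-0.108 10 x 0.57 0.5809 z 0.084 0.088 0.094
-0.102 10 x 0.5701 0.5808 z 0.085 0.09 0.091
-0.096 10 x 0.5701 0.5813 z 0.084 0.088 0.092
-0.09 10 x 0.57 0.5807 z 0.084 0.088 0.092
-0.084 26 x 0.5611 0.5881 z 0.068 0.109 0.113
-0.078 30 x 0.5607 0.589 z 0.07 0.102 0.111
-0.072 8 x 0.5704 0.5809 z 0.081 0.087 0.088
-0.066 6 x 0.5722 0.5781 z 0.085 0.087 0.088
```

View pics/c5.png

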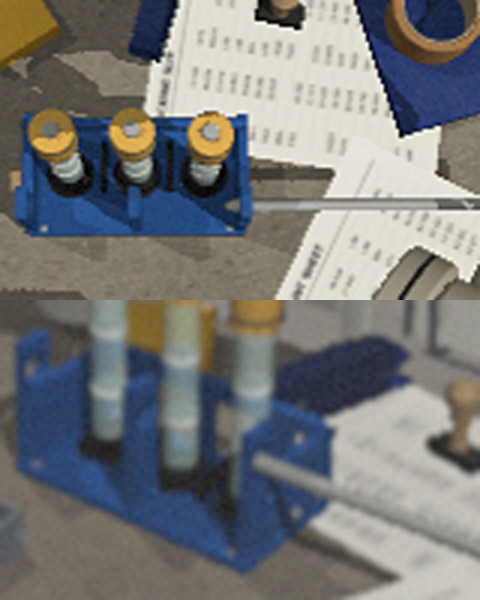

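The bar is through the right eye and centred (bar x 0.570–0.581, eye 0.561–0.588). I continue toward the middle eye.

>>> step_arm:
  rot:
    - [0, 0.002, 0]
    - [0, 0, 0]
    - [0, 0, 0]
    - [0, 0, 0]
    - [0, 0, 0]
    - [0, 0, 0]
    - [0, 0, 0]
  travel:
    - [8, 0, 0]
    - [12, 0, 0]
    - [12, 0, 0]
    - [12, 0, 0]
    - [10, 0, 0]
    - [6, 0, 0]
    - [0, 0, 0]
  hand: [10, 10, 10, 10, 10, 10, 10]

```text
time_s: 54.68
eef_pos: [0.5783, -0.267, 0.0818]
tool_rot: [0.702, 0.712, 0.001, -0.001]
force: [-0.3, 0.9, -1.4]
finger_gap: 0.0224
```

```bash
cat > c.py <<'E'
from h import *
s,R=st();y0=s['eef_pos'][1]
go(.5752-.0137*(y0+.079),-.1162,.0815,.0137)
p=shot('top');X=pts(p);x,y,z=[X[...,i] for i in range(3)]
for lo in np.arange(-.12,.16,.01):
    m=(y>=lo)&(y<lo+.01)&(x>.55)&(x<.594)&(z>.075)
    q=X[m]
    if len(q):print(lo.round(3),len(q),'x',q[:,0].min().round(4),q[:,0].max().round(4),'z',np.median(q[:,2]).round(3),q[:,2].max().round(3))
E
python3 c.py
```

```text
t 54.675 pos [ 0.5783 -0.267   0.0818] gap 0.022371318855332206 F [-0.3  0.9 -1.4]
[[-0.013  1.    -0.   ]
 [ 1.     0.013  0.004]
 [ 0.004 -0.    -1.   ]]
q [ 0.184  0.822  0.353  1.68  -0.402  0.714  0.754]
t 54.675 pos [ 0.5783 -0.267   0.0818] gap 0.022371318855332206 F [-0.3  0.9 -1.4]
[[-0.013  1.    -0.   ]
 [ 1.     0.013  0.004]
 [ 0.004 -0.    -1.   ]]
q [ 0.184  0.822  0.353  1.68  -0.402  0.714  0.754]
tool mm [150.7   1.5   0.9] yaw 0.0132 tilt [-2.0e-04  3.9e-03 -1.0e+00] turn tool z -0.0005
-0.12 20 x 0.57 0.5812 z 0.089 0.092
-0.11 17 x 0.5698 0.5813 z 0.089 0.093
-0.1 18 x 0.5701 0.5809 z 0.089 0.094
-0.09 23 x 0.5606 0.5886 z 0.095 0.112
-0.08 41 x 0.5611 0.5889 z 0.107 0.113
-0.07 19 x 0.5688 0.5812 z 0.091 0.094
-0.06 20 x 0.5693 0.5809 z 0.089 0.093
-0.05 15 x 0.5695 0.5807 z 0.088 0.093
-0.04 20 x 0.5694 0.5804 z 0.088 0.092
-0.03 20 x 0.569 0.5805 z 0.088 0.093
-0.02 15 x 0.5691 0.5806 z 0.09 0.097
-0.01 17 x 0.5689 0.5801 z 0.089 0.093
-0.0 3 x 0.5715 0.5766 z 0.09 0.092
0.01 22 x 0.5593 0.587 z 0.11 0.114
0.02 27 x 0.5599 0.5871 z 0.109 0.114
0.11 25 x 0.5594 0.5865 z 0.1 0.113
0.12 36 x 0.5585 0.5869 z 0.11 0.113
```

>>> step_arm:
  rot:
    - [0, -0.004, 0]
    - [0, 0, 0]
    - [0, 0, 0]
    - [0, 0, 0]
    - [0, 0, 0]
    - [0, 0, 0]
    - [0, 0, 0]
    - [0, 0, 0]
  travel:
    - [8, 0, 0]
    - [12, 0, 0]
    - [12, 0, 0]
    - [12, 0, 0]
    - [12, 0, 0]
    - [12, 0, 0]
    - [6, 0, 0]
    - [0, 0, 0]
  hand: [10, 10, 10, 10, 10, 10, 10, 10]

```text
time_s: 55.72
eef_pos: [0.5774, -0.188, 0.0818]
tool_rot: [0.702, 0.712, -0.0, 0.0]
force: [-0.2, -0.5, -0.3]
finger_gap: 0.0222
```

```bash
python3 c.py
```

```text
t 55.725 pos [ 0.5774 -0.188   0.0818] gap 0.02218400049991811 F [-0.2 -0.5 -0.3]
[[-0.013  1.     0.   ]
 [ 1.     0.013 -0.001]
 [-0.001  0.    -1.   ]]
q [ 0.049  0.79   0.361  1.77  -0.421  0.658  0.662]
t 55.725 pos [ 0.5774 -0.188   0.0818] gap 0.02218400049991811 F [-0.2 -0.5 -0.3]
[[-0.013  1.     0.   ]
 [ 1.     0.013 -0.001]
 [-0.001  0.    -1.   ]]
q [ 0.049  0.79   0.361  1.77  -0.421  0.658  0.662]
tool mm [71.8  0.3  0.3] yaw 0.0131 tilt [ 2.e-04 -7.e-04 -1.e+00] turn tool z -0.0006
-0.12 21 x 0.5502 0.581 z 0.09 0.537
-0.11 12 x 0.5719 0.5808 z 0.09 0.094
-0.1 16 x 0.572 0.5805 z 0.09 0.093
-0.09 20 x 0.561 0.5885 z 0.107 0.113
-0.08 41 x 0.5608 0.5888 z 0.109 0.113
-0.07 19 x 0.5695 0.5803 z 0.089 0.093
-0.06 20 x 0.5692 0.5807 z 0.088 0.093
-0.05 15 x 0.5693 0.5809 z 0.088 0.092
-0.04 20 x 0.5696 0.5806 z 0.088 0.093
-0.03 20 x 0.5689 0.5807 z 0.089 0.094
-0.02 15 x 0.5686 0.5804 z 0.089 0.091
-0.01 20 x 0.569 0.5805 z 0.088 0.093
-0.0 20 x 0.5685 0.5803 z 0.088 0.092
0.01 33 x 0.56 0.5871 z 0.109 0.113
0.02 30 x 0.5596 0.5876 z 0.109 0.112
0.03 20 x 0.5687 0.5799 z 0.088 0.092
0.04 15 x 0.5687 0.5804 z 0.087 0.092
0.05 16 x 0.5685 0.5769 z 0.088 0.091
0.06 15 x 0.5685 0.5771 z 0.087 0.091
0.07 11 x 0.569 0.5769 z 0.087 0.091
0.08 2 x 0.5713 0.5738 z 0.087 0.088
0.11 26 x 0.5587 0.5871 z 0.102 0.113
0.12 36 x 0.5589 0.5866 z 0.11 0.113
```

>>> step_arm:
  rot:
    - [0, 0, 0]
    - [0, 0, 0]
    - [0, 0, 0]
    - [0, 0, 0]
    - [0, 0, 0]
    - [0, 0, 0]
    - [0, 0, 0]
    - [0, 0, 0]
  travel:
    - [8, 0, 0]
    - [10, 0, 0]
    - [10, 0, 0]
    - [10, 0, 0]
    - [8, 0, 0]
    - [6, 0, 0]
    - [4, 0, 0]
    - [0, 0, 0]
  hand: [10, 10, 10, 10, 10, 10, 10, 10]

```text
time_s: 56.78
eef_pos: [0.5766, -0.1291, 0.0818]
tool_rot: [0.703, 0.711, -0.0, 0.001]
force: [0.1, 0.9, -0.9]
finger_gap: 0.0225
```

```bash
python3 c.py | tail -16; python3 m.py | sed -n '/cyl/,/rack/p'
```

```text
-0.02 15 x 0.5695 0.5802 z 0.088 0.092
-0.01 20 x 0.5687 0.58 z 0.09 0.094
-0.0 20 x 0.569 0.5804 z 0.089 0.094
0.01 30 x 0.56 0.5867 z 0.108 0.114
0.02 34 x 0.5595 0.5875 z 0.109 0.115
0.03 20 x 0.569 0.5801 z 0.089 0.095
0.04 15 x 0.5686 0.58 z 0.089 0.092
0.05 19 x 0.5682 0.5801 z 0.088 0.092
0.06 20 x 0.5686 0.5798 z 0.088 0.094
0.07 15 x 0.5685 0.5798 z 0.088 0.093
0.08 20 x 0.5686 0.58 z 0.086 0.095
0.09 19 x 0.568 0.5798 z 0.087 0.092
0.1 15 x 0.5683 0.5803 z 0.087 0.091
0.11 39 x 0.559 0.5863 z 0.098 0.113
0.12 37 x 0.5586 0.5868 z 0.109 0.113
0.13 10 x 0.5685 0.577 z 0.089 0.092
cyl tops
[277. 194.] 190 [0.599 0.068 0.186] [0.636 0.104 0.215] med [0.6137 0.0857 0.2094] circ ((0.617027223110199, 0.08665356785058975), 0.01916682906448841)
   cap 170 [0.6165 0.0862 0.2096]
[304. 194.] 184 [0.599 0.003 0.185] [0.637 0.037 0.215] med [0.6149 0.0202 0.2096] circ ((0.618207573890686, 0.020746996626257896), 0.01909475401043892)
   cap 168 [0.6175 0.0205 0.2096]
[330. 195.] 182 [ 0.597 -0.061  0.186] [ 0.634 -0.027  0.215] med [ 0.6134 -0.0439  0.2096] circ ((0.6156426668167114, -0.04414772987365723), 0.019055118784308434)
   cap 169 [ 0.6153 -0.0437  0.2097]
[104. 217.] 51 [0.55  0.492 0.186] [0.566 0.517 0.214] med [0.5565 0.4951 0.2036] circ ((0.5568208694458008, 0.5046219825744629), 0.013628413900732994)
   cap 29 [0.5571 0.4984 0.208 ]
rack top / blue
```

>>> step_arm:
  rot:
    - [0, 0, 0]
    - [0, 0, 0]
    - [0, 0, 0]
    - [0, 0, 0]
  travel:
    - [5, 0, 0]
    - [4, 0, 0]
    - [3, 0, 0]
    - [0, 0, 0]
  hand: [10, 10, 10, 10]

```text
time_s: 57.38
eef_pos: [0.5764, -0.1176, 0.0818]
tool_rot: [0.704, 0.711, -0.0, 0.001]
force: [-0.1, 0.5, -1.1]
finger_gap: 0.0219
```

>>> step_arm:
  rot:
    - [0, 0, 0]
    - [0, 0, 0]
    - [0, 0, 0]
  travel:
    - [3, 0, 0]
    - [2, 0, 0]
    - [0, 0, 0]
  hand: [10, 10, 10]

```text
time_s: 57.75
eef_pos: [0.5763, -0.1143, 0.0819]
tool_rot: [0.704, 0.71, -0.001, 0.002]
force: [0.1, 0.0, -2.2]
finger_gap: 0.0221
```

```bash
python3 c.py | tail -4;python3 -c "
from h import *
st()
p=shot('scene');q=p['pixels'][150:290,240:440]
for l in ('bar_grip','bar_neck'): pin(p,l)
cv2.imwrite('pics/s6c.png',cv2.resize(q,None,fx=3,fy=3,interpolation=cv2.INTER_CUBIC)[:,:,::-1])"
```

```text
0.12 37 x 0.5587 0.5867 z 0.11 0.114
0.13 15 x 0.5683 0.58 z 0.087 0.09
0.14 18 x 0.5683 0.5794 z 0.086 0.09
0.15 6 x 0.571 0.5768 z 0.086 0.09
t 57.8 pos [ 0.5763 -0.1143  0.0819] gap 0.022180970123865756 F [ 0.8 -1.4 -1.3]
[[-0.009  1.     0.001]
 [ 1.     0.009 -0.004]
 [-0.004  0.001 -1.   ]]
q [-0.085  0.771  0.372  1.828 -0.441  0.623  0.563]
bar_grip 0.89 [ 0.5755 -0.1022  0.0835]
bar_neck 0.64 [ 0.5769 -0.0749  0.0848]
```

View pics/s6c.png

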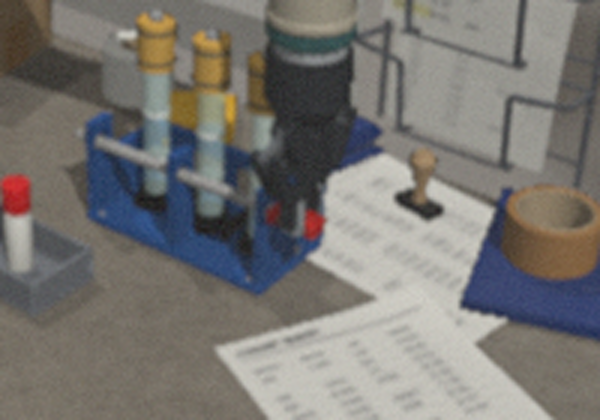

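The bar runs through all three eyes. The tip shows 28 mm beyond the left eye, and the grip sits at the right eye near (295,220). One last nudge, then release and rise.

>>> step_arm:
  rot:
    - [0, 0, 0]
    - [0, 0, 0]
  travel:
    - [3, 0, 0]
    - [0, 0, 0]
  hand: [10, 10]

```text
time_s: 58.2
eef_pos: [0.5762, -0.1144, 0.0821]
tool_rot: [0.705, 0.71, -0.002, 0.004]
force: [-0.3, -0.2, -1.4]
finger_gap: 0.0219
```

>>> step_arm:
  rot:
    - [0, 0, 0]
    - [0, 0, 0]
    - [0, 0, 0]
    - [0, 0, 0]
    - [0, 0, 0]
    - [0, 0, 0]
    - [0, 0, 0]
    - [0, 0, 0]
    - [0, 0, 0]
    - [0, 0, 0]
    - [0, 0, 0]
  travel:
    - [0, 0, 0]
    - [0, 0, 0]
    - [0, 0, 0]
    - [0, 0, 0]
    - [0, 0, -8]
    - [0, 0, -15]
    - [0, 0, -25]
    - [0, 0, -35]
    - [0, 0, -40]
    - [-20, 0, -40]
    - [-20, 0, -30]
  hand: [20, 28, 35, 40, 45, 45, 45, 45, 45, 45, 45]

```text
time_s: 59.58
eef_pos: [0.5759, -0.1492, 0.2855]
tool_rot: [0.703, 0.711, -0.001, 0.002]
force: [0.9, -0.1, -0.9]
finger_gap: 0.045
```

>>> step_arm:
  rot:
    - [0, 0, 0]
    - [0, 0, 0]
    - [0, 0, 0]
    - [0, 0, 0]
  travel:
    - [-20, -20, -20]
    - [-20, -20, 0]
    - [0, 0, 0]
    - [0, 0, 0]
  hand: [45, 45, 45, 45]

```text
time_s: 60.08
eef_pos: [0.5367, -0.1929, 0.3139]
tool_rot: [0.704, 0.71, 0.002, 0.007]
force: [0.7, -0.9, -0.1]
finger_gap: 0.045
```

```bash
python3 c.py; python3 m.py | sed -n '/cyl/,/rack/p';python3 -c "
from h import *
p=shot('scene');q=p['pixels'][120:300,200:440]
for l in ('bar_grip','bar_neck','bar_tip','glue_stick_mid','note_block','stamp'): pin(p,l)
cv2.imwrite('pics/s7c.png',cv2.resize(q,None,fx=3,fy=3,interpolation=cv2.INTER_CUBIC)[:,:,::-1])"
```

```text
t 60.075 pos [ 0.5367 -0.1929  0.3139] gap 0.04503544666870822 F [ 0.7 -0.9 -0.1]
[[-0.009  1.     0.013]
 [ 1.     0.009 -0.006]
 [-0.007  0.013 -1.   ]]
q [-0.057  0.465  0.538  1.657 -0.263  1.078  0.565]
t 60.075 pos [ 0.5367 -0.1929  0.3139] gap 0.04503544666870822 F [ 0.7 -0.9 -0.1]
[[-0.009  1.     0.013]
 [ 1.     0.009 -0.006]
 [-0.007  0.013 -1.   ]]
q [-0.057  0.465  0.538  1.657 -0.263  1.078  0.565]
tool mm [ 77.9  37.7 232.5] yaw 0.0089 tilt [ 0.0132 -0.0064 -0.9999] turn tool z -0.0048
-0.12 36 x 0.5643 0.5868 z 0.088 0.093
-0.11 32 x 0.5641 0.5865 z 0.088 0.094
-0.1 31 x 0.5647 0.5865 z 0.087 0.093
-0.09 31 x 0.561 0.5879 z 0.09 0.114
-0.08 41 x 0.5611 0.5889 z 0.108 0.115
-0.07 14 x 0.5696 0.5783 z 0.087 0.089
-0.06 16 x 0.5693 0.5782 z 0.086 0.089
-0.05 12 x 0.5694 0.5785 z 0.084 0.091
-0.04 16 x 0.5697 0.5781 z 0.085 0.09
-0.03 16 x 0.5691 0.578 z 0.086 0.09
-0.02 12 x 0.5694 0.5777 z 0.086 0.088
-0.01 16 x 0.569 0.5778 z 0.086 0.089
-0.0 16 x 0.5693 0.5777 z 0.086 0.089
0.01 30 x 0.5599 0.5876 z 0.108 0.113
0.02 30 x 0.5599 0.5871 z 0.109 0.112
0.03 16 x 0.5689 0.
[... 789 characters left out ...]
322), 0.019303102046251297)
   cap 167 [0.6178 0.0202 0.2095]
[330. 195.] 185 [ 0.597 -0.061  0.186] [ 0.635 -0.027  0.215] med [ 0.6133 -0.0439  0.2097] circ ((0.6162814497947693, -0.04410356283187866), 0.01931120455265045)
   cap 170 [ 0.6152 -0.0439  0.2098]
[104. 217.] 52 [0.551 0.492 0.185] [0.567 0.518 0.215] med [0.5563 0.4956 0.2021] circ ((0.5557607412338257, 0.5051379799842834), 0.013888834044337273)
   cap 26 [0.5567 0.4984 0.2084]
rack top / blue
bar_grip 0.76 [ 0.5782 -0.1083  0.0776]
bar_neck 0.61 [ 0.574  -0.0779  0.0809]
bar_tip 0.88 [0.571  0.153  0.0827]
glue_stick_mid 0.67 [ 0.6219 -0.0375  0.0107]
note_block 0.59 [0.7713 0.157  0.0011]
stamp 0.69 [ 0.7837 -0.1197  0.0011]
```

View pics/s7c.png

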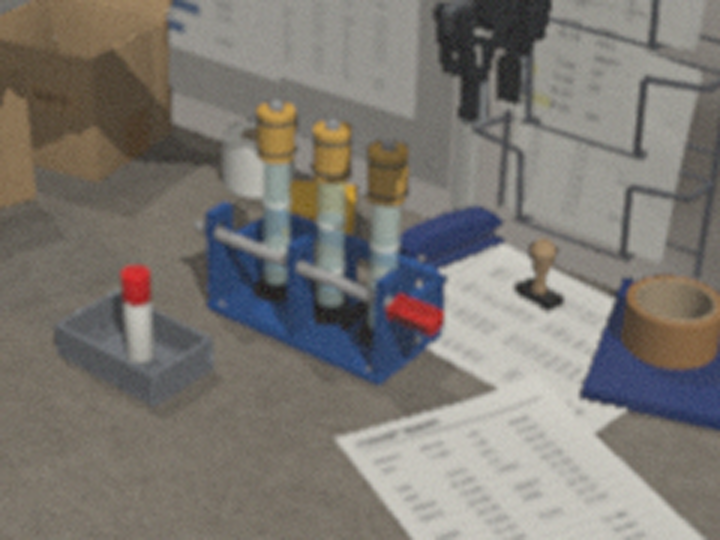

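All goals are met in the image: the bar is home with its grip on the right eye, three columns are upright, the glue stick is in the tray, and the gripper is clear. I hand it in.

```bash
python3 -c "
from h import *
r.close_job()"
```

```text
the job is handed in; nothing more can be done
```

The job is handed in after about 60 s of robot time, and the last checks I made agree with every goal. The hand-in itself reports no verdict.

**What I did:** I moved the glue stick to the tray and stood all three columns in the rack, held by their brass heads. Then I threaded the bar from the right through all three eyes until its grip was at the rack.

**Last checks (depth and pictures):**
- **Columns:** all three stand upright in their bays. Their heads are within about 3 mm of the bay centre line, and their tops are about 0.21 m high.
- **Bar:** it rests in all three holes at a height of about 0.083 m. The tip is about 25–28 mm beyond the left eye and the grip is up against the right eye.
- **Glue stick:** it stands in the tray.
- **Note block and stamp:** the note block and stamp show no move beyond measurement noise.
- **Robot:** it is clear of everything and was held still before hand-in.

**What disagreed or was inconclusive:**
- In the final scene picture the detector placed the glue stick in the right bay (score 0.67). The picture itself shows it in the tray, and earlier fixes agreed.
- The first top-camera detection of the stamp, at (0.44, 0.11), was really the tray. Later scene detections put it steadily at about (0.785, −0.12).
- The last small pushes on the bar gave no clear contact force, so "home" rests on the tip and grip positions.
- While setting down the third column, several small downward steps had no effect and it drifted up to 5 mm to the back. I raised it slightly, re-aligned it and set it down correctly.
- I half-turned the gripper over the bar, then turned it back because joints 3 and 5 came close to their limits. None was passed in any reading.

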